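Make up a stub milling arbor in the tool-setting stand

TASK

Make up the stub arbor for the desktop mill: take the dust cap off the upright spindle of the tool-setting stand by pinching its two side buttons together and leave it in the wooden tray, then bring the stub arbor from the black rack and seat its taper fully home in the spindle, drive slots over the dogs. With the arbor in the stand, put the toothed cutter on the pilot first, down against the shoulder, then all the spacing collars lying on the desk on top of it in any order, ready for me to run the nut on. Leave everything else on the desk where it is.

Things in the scene. Friction and masses are not known exactly. Their poses are not given: they have to be found in the camera images.
- stand: Tool-setting stand, fixed: 110 mm square dark base plate 12 mm thick, aluminium column 68 mm across up to 79 mm, neck 44 mm across, nose head 52 mm across with its flat face 110 mm above the desk. Two drive dogs stand 8 mm up from the face along the stand's x axis, each 13 mm wide (in y), 17.5 to 26 mm off the axis. Origin: on the spindle axis at desk height; z up. It does not turn.
- nose (a point): Centre of the mouth of the upright spindle taper (7:24, 34 mm at the mouth, free depth 64 mm), level with the nose face, 110 mm above the stand's origin; axes as the stand's.
- cap: Grey dust cap, 69 mm across at the skirt, with a 40 mm knob on top; starts clipped on the stand, axes along the stand's; 95 g. Origin: on its axis where it rests on the nose face; z up. Heights from there: wide part up to +15 mm, knob top +34 mm, lowest hooks and tabs -16 mm. Two hooks under the nose head hold it until both buttons are fully pressed; then it lifts straight up (clear after 25 mm).
- button_a (a joint): Ribbed black spring button on the +y side of the cap's knob, m pressed: 0 out, 0.0055 fully in (3 N to start, 8 N fully in); above 0.004 its hook is free. 14 mm wide, 18 to 31 mm above the cap's origin; 52 mm over both buttons when out, 41 mm when in.
- button_b (a joint): The opposed spring button on the -y side of the cap's knob, likewise. The two line up along the cap's y axis.
- rack: Black plastic holder rack, fixed on the desk, 165 mm (its x) by 80 mm, 66 mm high, with two round pockets of 36 mm, 42 mm either side of its centre along its x axis. The arbor stands in one pocket, a collet holder in the other. Origin: centre of its underside.
- tray: Shallow wooden tray with a grey felt floor, fixed on the desk, 170 mm (its x) by 150 mm, 24 mm high, walls 6 mm. Origin: centre of its underside.
- tray_in (a point): Centre of the tray's inner floor, 6 mm above the desk; axes as the tray's.
- arbor: Steel stub arbor, about 600 g, upright in the rack, flange resting on its top. Origin: on its axis at the flange's underside; z up. Below: taper, 32 mm across narrowing to 18 at -48 mm, then a stud to -60 mm. 0 to +18 mm: flange, 46 mm across, two opposed drive slots 16 mm wide cut through along its x axis. +18 to +45: body, 34 mm across. Seated, the flange meets the nose face.
- shoulder (a point): Point on the arbor's axis at the shoulder where the pilot begins, 45 mm above the arbor's origin; axes as the arbor's. Heights from here: plain pilot, 22 mm across, up to +52 mm, then a thread 19 mm across to +61 mm and a chamfered tip at +64 mm.
- cutter: Side-and-face milling cutter: a toothed steel disc 60 mm in diameter, 12 mm thick, with a plain 24 mm bore, lying flat, 170 g. Origin: on its axis at its underside.
- collar1: Spacing collar: a plain steel ring 38 mm in diameter (37 to 39), 8 mm high, with a 24 mm bore, lying flat, 50 g. Origin: on its axis at its underside. Three to five of the five collars are there; an absent one reads None from the start.
- collar2: Spacing collar: a plain steel ring 38 mm in diameter (37 to 39), 8 mm high, with a 24 mm bore, lying flat, 50 g. Origin: on its axis at its underside. Three to five of the five collars are there; an absent one reads None from the start.
- collar3: Spacing collar: a plain steel ring 38 mm in diameter (37 to 39), 8 mm high, with a 24 mm bore, lying flat, 50 g. Origin: on its axis at its underside. Three to five of the five collars are there; an absent one reads None from the start.
- collar4: Spacing collar: a plain steel ring 38 mm in diameter (37 to 39), 8 mm high, with a 24 mm bore, lying flat, 50 g. Origin: on its axis at its underside. Three to five of the five collars are there; an absent one reads None from the start.
- collar5: Spacing collar: a plain steel ring 38 mm in diameter (37 to 39), 8 mm high, with a 24 mm bore, lying flat, 50 g. Origin: on its axis at its underside. Three to five of the five collars are there; an absent one reads None from the start.
- holder: Collet holder in the other pocket of the rack (leave alone): a like taper and a plain flange, topped by a short nut 40 mm in diameter, 50 mm above the rack's top. Origin: on its axis at the underside of its flange.
- nut: Steel hexagon arbor nut lying on the desk, 36 mm across corners, 13 mm high (leave alone). Origin: centre of its underside.
- wrench: Steel wrench, 140 mm long, lying on the desk (leave alone). Origin: under the middle of it; it lies along its x axis.
- mug: White mug, 80 mm in diameter, 90 mm high (leave alone). Origin: centre of its underside.
- pen_cup: Dark steel pen cup, 72 mm in diameter, 95 mm high, with pens sticking out to about 165 mm (leave alone). Origin: centre of its underside.
Not all that is in view belongs to the job. Leave any red look-alike of the collar4 alone. What is shaped like the cutter but yellow is not meant.

How it is judged:
On the way, in this order (a step that is already met when the one before it is completed fails the run):
1. the dust cap is unclipped and lifted off the spindle nose (distance between cap and nose above 0.06 m), for 0.2 s.
2. the arbor is fully home in the spindle, its drive slots over the dogs (horizontal distance between arbor and nose below 0.003 m and z of arbor in the frame of nose below 0.003 m and angle between arbor's own z axis and vertical below 0.06 rad and angle between the x axis of arbor and the x axis of stand, either way round below 0.15 rad), for 0.3 s.
3. the cutter lies against the arbor's shoulder, the arbor still home in the stand (all of step 2 and horizontal distance between cutter and shoulder below 0.004 m and z of cutter in the frame of shoulder between -0.003 and 0.003 m), for 0.3 s.
At the end, for the whole second after the job is handed in: The arbor is home in the spindle (within 3 mm of the nose face and of its axis, slots over the dogs), the cutter lies on the arbor's shoulder within 3 mm, every collar present is on the pilot above the cutter, the dust cap lies in the tray, and all is at rest (all of step 3 and horizontal distance between each of collar1, collar2, collar3, collar4, collar5 and shoulder below 0.004 m and z of collar1 in the frame of shoulder between 0.009 and 0.055 m and z of collar2 in the frame of shoulder between 0.009 and 0.055 m and z of collar3 in the frame of shoulder between 0.009 and 0.055 m and z of collar4 in the frame of shoulder between 0.009 and 0.055 m and z of collar5 in the frame of shoulder between 0.009 and 0.055 m and x of cap in the frame of tray_in between -0.07 and 0.07 m and y of cap in the frame of tray_in between -0.06 and 0.06 m and z of cap in the frame of tray_in below 0.045 m and linear speed of each of arbor, cap below 0.02 m/s); the robot touches nothing.
It fails at once if the other things on the desk (collet holder, nut, wrench, mug, pen cup) are knocked or moved over 40 mm (distance of any of holder, nut, wrench, mug, pen_cup from where it was at the start of the episode above 0.04 m).
It fails at once if the mug or the pen cup is tipped (angle between any of mug, pen_cup's own z axis and vertical above 0.5 rad).
Of collar1, collar2, collar3, collar4, collar5 only 3 to 5 are there at a start; the rules pass over those that are not, and their reading is None.
At some moment in a run one of cutter, collar1, collar2, collar3, collar4, collar5 may be knocked a few centimetres aside while the robot is not near it.
It also fails if it takes over 210 s, if anything falls off the work surface, if the arm or the gripper's body presses on something with over 40 N, if the wrist force passes 120 N, or if a joint passes its speed limit or range.

ROBOT

A 7-joint arm with a two-finger parallel gripper is mounted at the origin on the work surface. World frame = base frame: x ahead of the robot, y to its left, z up, the work surface at z = 0. Lengths are in m, angles in rad, forces in N, time in s.
With the tool pointing down it reaches from about 0.4 to 0.85 m from the base axis. Payload 6.9 kg.
Tool frame: the origin (TCP) lies at the very end of the fingers, on their centre line; the grasp point (between the pads) lies 19 mm behind it (ctrl.tcp_to_grasp is the distance from the TCP to the grasp point, in m); z points along the fingers, x is the direction in which the jaws open and shut, and the axes are right-handed (so a half turn about z gives the same grasp; the last joint's range is limited). The gripper opens to 85 mm and grips with 20 to 120 N. Pads are 22 mm wide; open, the fingers measure 114 mm over their backs; the gripper's body (76 mm by 85 mm) begins 54 mm behind the grasp point. The pads swing forward as they close: fully open they stand 13 mm farther back than shut.
Start: joints at [-1.002, 0.507, -0.238, 1.5, 0.126, 1.149, -0.155], TCP at [0.279, 0.559, 0.231] pointing down, gripper open.
Joint ranges: [-3.08, 3.08], [-0.24, 2.05], [-1.43, 1.35], [0, 2.5], [-1.52, 4.66], [0.17, 1.96], [-2.89, 2.89]. Speed limits (rad/s): [2.39, 2.39, 3.14, 3.14, 3.14, 3.14, 3.14].

INTERFACE

Orientations are given as a rotation vector (axis times angle).
In Python, from plant import read_state, vision, ctrl gives the robot as it stands.
- The arm moves only by the tool apply_moves, never from a script. Its argument "increments" is a list of rows, each a list of 6 numbers: the shift along the world's x, y, z in m, then the turn, a rotation vector about the world's x, y, z in rad. In form: [[tx, ty, tz, ax, ay, az], ...]. A call has 1 to 5 rows; each row shifts and turns the commanded pose from where the row before left it; what a row does not reach is not made up. A row lasts 1/10 s, in which the tool goes at most 50 mm and 8.59 degrees, less where a joint would pass 70% of its speed; a pose out of reach is approached as far as the arm can. A call is refused whole if a number of a shift passes 0.05 or a number of a turn 0.15, either way. A call with a gripper value outside its range is refused whole. "fingers" is the opening, from -1 (shut) to 1 (fully open), set as the call begins (left out, the last holds). The fingers move at their own pace and stop on an object; "force" is the grip in N (left out, the last holds). Time passes only in rows, so rows that do not move let the fingers close. It gives the time, the measured TCP pose, the force and the opening at its end, in the units of the state.
- read_state(): the state, without advancing time (a new reading comes with each control period).
- vision.get_image(name): name is "side" or "top"; returns the picture (420x560x3 uint8, red, green, blue); there is no depth.
- vision.camera_info(name): a dict with "vfov" (degrees; the focal length in pixels is half the picture's height over the tangent of half this angle, whatever the lens; pixels are square), "cx", "cy" (the principal point, pixels), "view" (4x4, takes a point from world to camera coordinates). Camera axes: x right, y down, z forward; pixel columns grow to the right and rows downward; lengths in m; the calibration is good to about 2 mm. A picture is of the moment at which its call begins. camera_info takes no time and is no camera call.
- ctrl.hand_in(): hands the job in, once; it reports no verdict.
Trained networks look in the newest picture that a camera, given by its name, has taken for a name from the list of things; names that differ only in an ending like _2 or _b are one class to them, and where a whole thing is asked for, a point or a joint stands for the part that bears it (a point fixed in the world has none). Each returns a list of dicts, best first, with "p" (0 to 1); they miss things now and then, are a little off and sometimes report something else, mostly with a low value. They report only what shows in the picture. A call takes as long as a camera call. They do not tell look-alikes from the thing itself.
- vision.search_frame(camera, target): "point" ([x, y, z] in m, in the coordinates of the camera as it stood for that picture, good to about 4 mm: the middle of the surface that is visible of it).
- vision.cut_out(camera, target): "region" (420x560 bool, what is visible of it).
The state is a dict: "time_s": time; "joint_pos": joint angles; "joint_velocities": joint speeds; "joint_torque": joint torques, N m; "tcp_pos": TCP position; "ee_rot": TCP orientation; "contact_force": force on the tool from outside, world axes, zero at the start; "ft_torque": the same for the moment, N m; "opening": finger opening in m.
Only numpy, scipy, OpenCV 4.12 (cv2) and the standard library are available. Lean on these libraries where they do the work, as an engineer would, in place of code of your own. Each camera call takes 0.05 s, during which the arm holds its last target. There are 200 camera calls.

## Working session

There is one attempt and no reset: what is moved stays moved. The work goes in short steps, Python scripts to look and compute and a tool call to move; the robot and the scene stay as the last step left them, time stands still between calls to the robot, and variables do not carry over. Pictures are saved under pics/ and viewed, about 12 in all and at most 16, crops included, and the job is handed in when it is done.

Besides the shell and the picture viewer there is one more tool, called after ">>>" as name(argument=value, ...) on one line, values as JSON. apply_moves: Moves the arm, as the interface text tells. Its arguments: {"type":"object","properties":{"increments":{"type":"array"},"fingers":{"type":"number"},"force":{"type":"number"}},"required":["increments"]}

```bash
mkdir -p pics; ls
cat > h.py <<'E'
import numpy as np, cv2
from plant import read_state, vision, ctrl
def snap(cam,name):
    im=vision.get_image(cam); cv2.imwrite('pics/%s.png'%name, im[:,:,::-1]); return im
def cam(c):
    i=vision.camera_info(c); V=np.array(i['view']); f=210/np.tan(np.radians(i['vfov'])/2); return V,f,i['cx'],i['cy']
def world(c,p):
    V,*_=cam(c); return (np.linalg.inv(V)@np.r_[p,1])[:3]
def proj(c,P):
    V,f,cx,cy=cam(c); q=(V@np.r_[P,1])[:3]; return np.array([cx+f*q[0]/q[2],cy+f*q[1]/q[2]])
def ray(c,u,v,z):
    V,f,cx,cy=cam(c); I=np.linalg.inv(V); d=I[:3,:3]@np.array([(u-cx)/f,(v-cy)/f,1]); o=I[:3,3]
    return o+d*(z-o[2])/d[2]
E
python3 - <<'E'
from h import *
for c in ('side','top'):
    print(c,vision.camera_info(c)); snap(c,c+'0')
s=read_state(); print(s['time_s'],s['tcp_pos'],s['ee_rot'],s['opening'])
for n in ['stand','cap','rack','tray','arbor','cutter','collar1','holder','nut','wrench','mug','pen_cup']:
    for d in vision.search_frame('top',n)[:7]: 
        P=world('top',d['point']); print(n,round(d['p'],2),P.round(3),proj('top',P).round(0))
E
```

```text
pics
side {'vfov': 54.144824988300314, 'cx': 276.538022752205, 'cy': 209.42416892435935, 'view': array([[-0.80797843, -0.5889062 , -0.01898289,  0.45878016],
       [-0.28308847,  0.41624915, -0.86405878,  0.2529982 ],
       [ 0.51675118, -0.69276702, -0.50303288,  0.6783075 ],
       [ 0.        ,  0.        ,  0.        ,  1.        ]])}
top {'vfov': 53.885791929626265, 'cx': 277.3065567787877, 'cy': 207.070067429489, 'view': array([[ 0.01152711, -0.99993285,  0.00119173,  0.0130982 ],
       [-0.98016924, -0.01153505, -0.19782619,  0.58203409],
       [ 0.19782665,  0.00111227, -0.98023639,  1.11097864],
       [ 0.        ,  0.        ,  0.        ,  1.        ]])}
0.1 [0.27888927 0.55881246 0.23052066] [ 2.67098853e+00  1.65229695e+00 -2.13881986e-03] 0.08556430763694187
stand 0.65 [ 0.63  -0.017  0.015] [290. 194.]
cap 0.78 [ 0.648 -0.019  0.123] [292. 179.]
rack 0.81 [0.515 0.345 0.067] [160. 228.]
tray 0.7 [ 0.542 -0.37   0.012] [411. 225.]
tray 0.64 [0.471 0.36  0.112] [148. 243.]
arbor 0.55 [0.473 0.362 0.109] [148. 242.]
cutter 0.58 [ 0.472 -0.107  0.008] [321. 248.]
cutter 0.48 [0.422 0.002 0.006] [283. 265.]
collar1 0.61 [ 0.457 -0.198  0.01 ] [352. 254.]
collar1 0.38 [0.454 0.094 0.008] [251. 254.]
collar1 0.38 [0.538 0.131 0.006] [239. 225.]
holder 0.75 [ 0.721 -0.293  0.042] [385. 163.]
holder 0.51 [0.559 0.351 0.114] [154. 210.]
holder 0.51 [ 0.703 -0.204  0.009] [352. 172.]
holder 0.41 [ 0.635 -0.011  0.014] [288. 192.]
nut 0.61 [0.711 0.154 0.016] [233. 167.]
wrench 0.55 [ 0.701 -0.202  0.011] [352. 172.]
mug 0.97 [ 0.72  -0.298  0.043] [386. 163.]
mug 0.43 [ 0.701 -0.206  0.008] [353. 172.]
pen_cup 0.67 [0.703 0.273 0.072] [189. 163.]
pen_cup 0.52 [0.709 0.155 0.013] [233. 168.]
```

Run:
```python
import cv2
im=cv2.imread('pics/top0.png')[130:300,110:480]; cv2.imwrite('pics/top0c.png',cv2.resize(im,None,fx=2.16,fy=2.16,interpolation=cv2.INTER_CUBIC))
```

```text
(no output)
```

View pics/top0c.png

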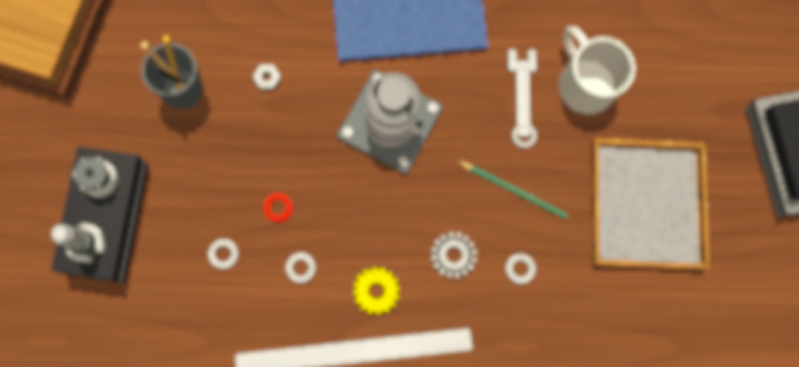

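View pics/side0.png

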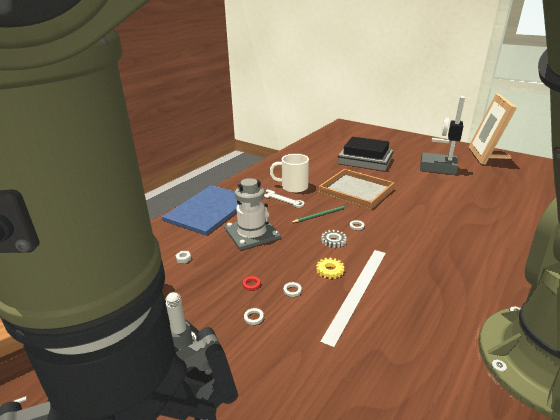

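The side view shows the stand at (252,215), with the arbor at (178,315) partly behind the gripper. From the top view:
- **Collars:** steel-grey at (213,247), (249,254) and (351,254). The red look-alike at (239,226) is not wanted.
- **Cutter:** steel at (320,248). The yellow one at (284,265) is not wanted.
- **Rack:** the arbor is the tall slim one at (142,240), and the holder with its wide nut is at (155,212).

Next I'll take a close crop to check orientations.

Run:
```python
import cv2, numpy as np
t=cv2.imread('pics/top0.png'); s=cv2.imread('pics/side0.png')
def c(im,u,v,w,h,f): return cv2.resize(im[v:v+h,u:u+w],None,fx=f,fy=f,interpolation=cv2.INTER_LANCZOS4)
A=c(t,262,157,57,57,7); B=c(t,125,190,57,57,7)
C=c(s,220,170,66,50*66//66+26,6)
C=cv2.resize(s[172:248,222:286],(400,475))
cv2.imwrite('pics/z1.png',np.hstack([A,B])); 
D=cv2.resize(s[285:361,150:214],(400,475),interpolation=cv2.INTER_LANCZOS4)
cv2.imwrite('pics/z2.png',np.hstack([C,D]))
```

```text
(no output)
```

View pics/z1.png

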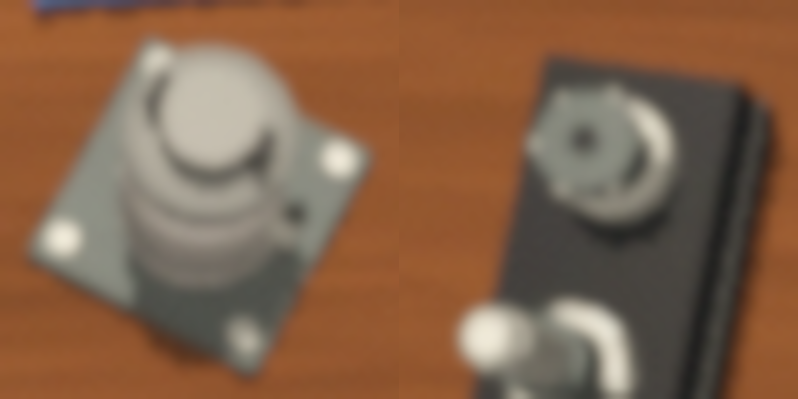

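View pics/z2.png

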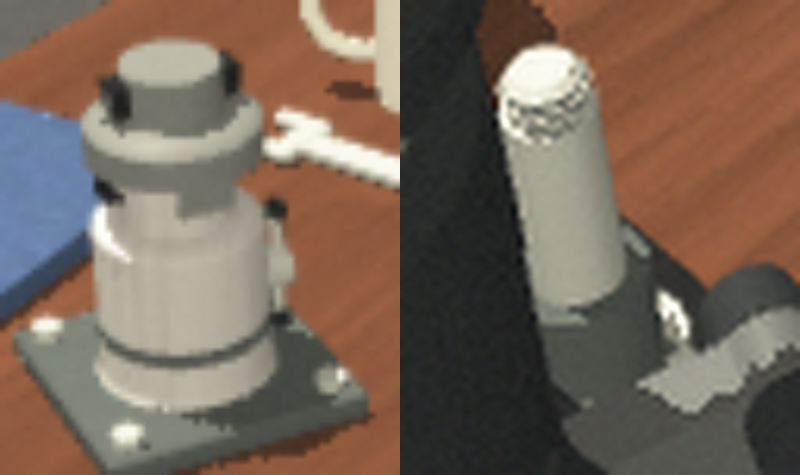

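Crops show the stand plate turned about 27°, with the cap buttons at top-left and bottom-right of the knob in the top view. Next I'll work out positions.

Run:
```python
from h import *
g=lambda u,v,z,o=(262,157):ray('top',o[0]+(u+.5)/7-.5,o[1]+(v+.5)/7-.5,z)[:2]
P=np.array([g(28,252,.012),g(150,40,.012),g(371,153,.012),g(250,378,.012)])
print(P.round(4),P.mean(0).round(4),[np.linalg.norm(P[i]-P[i-1]).round(4) for i in range(4)])
for i in range(4): d=P[i]-P[i-1]; print(np.degrees(np.arctan2(d[1],d[0])).round(1))
print('knob top',g(213,112,.144),'side',ray('side',248.8,182,.144))
print('buttons',g(155,100,.135),g(262,155,.135))
print('rack', [g(a-400,b,.066,(125,190)).round(4) for a,b in ((548,58),(745,88),(480,370))])
print('arbor tip',g(490-400,337,.066+.109,(125,190)), 'holder top',g(583-400,138,.116,(125,190)))
print('side tip', ray('side',150+545/6.25,285+68/6.25,.175))
for n in ['cutter','collar1','arbor']:
    for d in vision.search_frame('side',n)[:6]:
        W=world('side',d['point']); print(n,round(d['p'],2),W.round(3),proj('side',W).round(0))
t=cv2.imread('pics/top0.png')
# centroid of blobs: grey/bright unsaturated on desk
for (u,v,h) in [(213,247,.008),(249,254,.008),(351,254,.008),(320,248,.012)]:
    w=t[v-14:v+15,u-14:u+15].astype(int); sat=w.max(2)-w.min(2); m=(sat<60)&(w.max(2)>90)
    n,l,st,c=cv2.connectedComponentsWithStats(m.astype('uint8')); k=1+st[1:,4].argmax()
    cu,cv_=st[k,0]+(st[k,2]-1)/2+u-14, st[k,1]+(st[k,3]-1)/2+v-14
    print((u,v),st[k],(c[k]+[u-14,v-14]).round(1),(cu,cv_),ray('top',*(c[k]+[u-14,v-14]),h).round(4))
```

```text
[[ 0.6346  0.0552]
 [ 0.7288  0.0044]
 [ 0.6797 -0.0903]
 [ 0.5813 -0.0389]] [ 0.6561 -0.0174] [np.float64(0.1081), np.float64(0.1071), np.float64(0.1067), np.float64(0.111)]
60.5
-28.3
-117.4
152.4
knob top [ 0.65867702 -0.01826201] side [ 0.65599807 -0.01604097  0.144     ]
buttons [0.66580895 0.00371368] [ 0.64445067 -0.03739075]
rack [array([0.6024, 0.3915]), array([0.591 , 0.3113]), array([0.4761, 0.4089])]
arbor tip [0.47590639 0.36887806] holder top [0.56010412 0.35934898]
side tip [0.39976154 0.31859411 0.175     ]
cutter 0.69 [ 0.471 -0.101  0.013] [334. 237.]
cutter 0.58 [0.425 0.002 0.008] [329. 268.]
collar1 0.66 [0.468 0.21  0.007] [253. 317.]
collar1 0.65 [0.535 0.137 0.008] [250. 282.]
collar1 0.58 [0.454 0.103 0.006] [292. 289.]
arbor 0.88 [0.462 0.372 0.128] [182. 325.]
(213, 247) [  7   7  15  15 152] [212.9 247. ] (np.float64(213.0), np.float64(247.0)) [0.4718 0.205  0.008 ]
(249, 254) [  7   6  14  15 139] [248.7 253.3] (np.float64(248.5), np.float64(253.0)) [0.4548 0.101  0.008 ]
(351, 254) [  7   7  14  15 142] [350.5 253.8] (np.float64(350.5), np.float64(254.0)) [ 0.4568 -0.1931  0.008 ]
(320, 248) [  4   4  21  21 327] [319.7 247.9] (np.float64(320.0), np.float64(248.0)) [ 0.4723 -0.1038  0.012 ]
```

>>> apply_moves(increments=[[0.025,-0.038,0.01,0,0,0],[0.025,-0.038,0.01,0,0,0],[0.025,-0.038,0,0,0,0],[0.025,-0.038,0,0,0,0],[0.025,-0.038,0,0,0,-0.03]], fingers=1)

```text
time_s: 1.35
tcp_pos: [0.4049, 0.3677, 0.2516]
ee_rot: [-2.696, -1.612, -0.001]
contact_force: [0.2, 0.8, -0.2]
opening: 0.0853
```

>>> apply_moves(increments=[[0.025,-0.038,0,0,0,0],[0.025,-0.038,0,0,0,0],[0.025,-0.038,0,0,0,0],[0.025,-0.038,0,0,0,0],[0.025,-0.038,0,0,0,0]])

```text
time_s: 1.85
tcp_pos: [0.5299, 0.1776, 0.2516]
ee_rot: [2.696, 1.613, 0.001]
contact_force: [1.5, 0.5, -0.2]
opening: 0.0857
```

>>> apply_moves(increments=[[0.025,-0.038,0,0,0,0],[0.025,-0.038,0,0,0,0],[0.025,-0.038,0,0,0,0],[0.025,-0.038,0,0,0,0],[0.025,-0.038,0,0,0,0]])

```text
time_s: 2.35
tcp_pos: [0.6549, -0.0124, 0.2514]
ee_rot: [2.696, 1.613, 0.001]
contact_force: [0.4, 0.9, 0.2]
opening: 0.0855
```

>>> apply_moves(increments=[[0.002,-0.004,-0.04,0,0,0],[0,0,-0.04,0,0,0],[0,0,0,0,0,0]])

```text
time_s: 2.65
tcp_pos: [0.6527, -0.0152, 0.1657]
ee_rot: [-2.692, -1.609, 0.014]
contact_force: [-0.2, 0.7, -0.8]
opening: 0.0855
```

Run:
```python
from h import *
s=snap('side','side1'); t=snap('top','top1')
print(read_state()['tcp_pos'], [proj('side',[.476,.369,z]).round(0) for z in (.066,.175)])
r=lambda im,u,v,w,h:cv2.resize(im[v:v+h,u:u+w,::-1],(400,400*h//w),interpolation=cv2.INTER_CUBIC)
A=r(s,200,140,90,90);B=r(s,140,270,90,90)
cv2.imwrite('pics/z3.png',np.hstack([A,B]))
```

```text
[ 0.65596543 -0.01441034  0.17162806] [array([183., 348.]), array([173., 295.])]
```

View pics/z3.png

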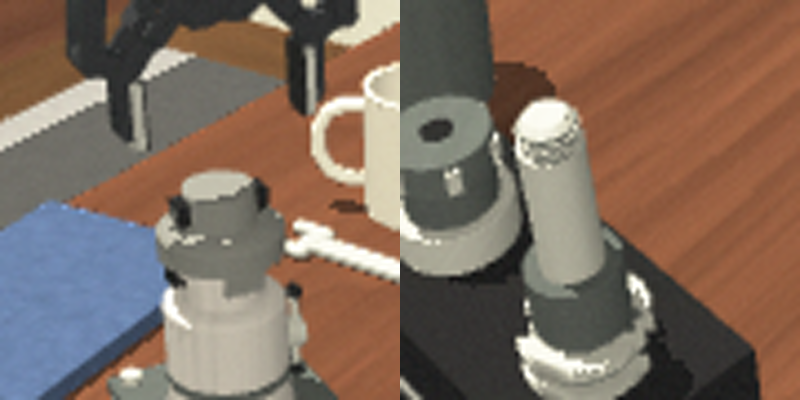

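>>> apply_moves(increments=[[0.001,-0.002,-0.02,0,0,0],[0,0,-0.015,0,0,0],[0,0,-0.009,0,0,0],[0,0,0,0,0,0],[0,0,0,0,0,0]])

```text
time_s: 3.25
tcp_pos: [0.6579, -0.0164, 0.1289]
ee_rot: [2.695, 1.612, 0.003]
contact_force: [0.7, -0.1, -0.1]
opening: 0.0854
```

>>> apply_moves(increments=[[0,0,0,0,0,0],[0,0,0,0,0,0],[0,0,0,0,0,0],[0,0,0,0,0,0],[0,0,0,0,0,0]], fingers=-1, force=40)

```text
time_s: 3.75
tcp_pos: [0.6578, -0.0169, 0.1294]
ee_rot: [2.695, 1.611, 0.003]
contact_force: [-3.2, 0.6, 11.6]
opening: 0.0385
```

>>> apply_moves(increments=[[0,0,0,0,0,0],[0,0,0.01,0,0,0],[0,0,0.01,0,0,0],[0,0,0.015,0,0,0],[0,0,0.015,0,0,0]])

```text
time_s: 4.25
tcp_pos: [0.657, -0.0168, 0.1781]
ee_rot: [-2.696, -1.612, 0.0]
contact_force: [0.2, -0.2, -0.1]
opening: 0.0378
```

Run:
```python
from h import *
s=snap('side','side2'); print(read_state()['contact_force'],read_state()['opening'])
r=lambda im,u,v,w,h:cv2.resize(im[v:v+h,u:u+w,::-1],(400,400*h//w),interpolation=cv2.INTER_CUBIC)
cv2.imwrite('pics/z4.png',r(s,200,120,100,110))
```

```text
[ 1.04528944 -0.38827438  1.04873034] 0.03828989335686456
```

View pics/z4.png

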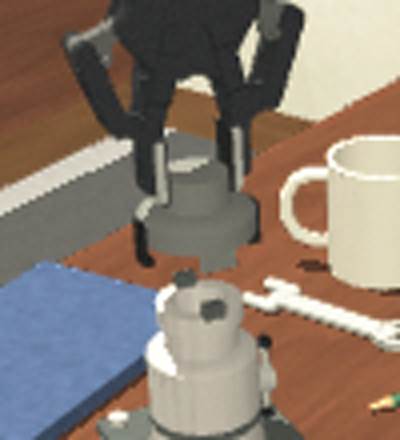

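The side view shows the cap in the jaws, clear of the nose, with the dogs visible on the bare spindle. Next it goes to the tray.

>>> apply_moves(increments=[[0,0,0.025,0,0,0],[-0.005,-0.015,0.015,0,0,0],[-0.0115,-0.035,0,0,0,0],[-0.0115,-0.035,0,0,0,0],[-0.0115,-0.035,0,0,0,0]])

```text
time_s: 4.8
tcp_pos: [0.6165, -0.1394, 0.2176]
ee_rot: [2.696, 1.611, -0.0]
contact_force: [0.5, -0.6, -1.8]
opening: 0.0381
```

>>> apply_moves(increments=[[-0.0115,-0.035,0,0,0,0],[-0.0115,-0.035,0,0,0,0],[-0.0115,-0.035,0,0,0,0],[-0.0115,-0.035,0,0,0,0],[-0.0115,-0.035,0,0,0,0]])

```text
time_s: 5.3
tcp_pos: [0.5584, -0.3145, 0.2175]
ee_rot: [2.697, 1.611, -0.001]
contact_force: [0.7, -0.1, -2.1]
opening: 0.0384
```

>>> apply_moves(increments=[[-0.0115,-0.035,-0.01,0,0,0],[-0.0085,-0.023,-0.035,0,0,0],[0,0,-0.045,0,0,0],[0,0,-0.045,0,0,0],[0,0,0,0,0,0]])

```text
time_s: 5.8
tcp_pos: [0.5353, -0.3687, 0.0764]
ee_rot: [-2.689, -1.606, 0.009]
contact_force: [-0.2, 1.1, -0.2]
opening: 0.0381
```

>>> apply_moves(increments=[[0,0,-0.018,0,0,0],[0,0,-0.01,0,0,0],[0,0,-0.005,0,0,0],[0,0,-0.002,0,0,0],[0,0,0,0,0,0]])

```text
time_s: 6.3
tcp_pos: [0.5404, -0.37, 0.0482]
ee_rot: [2.695, 1.612, 0.001]
contact_force: [0.3, -0.3, -0.1]
opening: 0.0385
```

>>> apply_moves(increments=[[0,0,0,0,0,0],[0,0,0,0,0,0],[0,0,0,0,0,0],[0,0,0,0,0,0],[0,0,0,0,0,0]], fingers=1)

```text
time_s: 6.8
tcp_pos: [0.5401, -0.3698, 0.0474]
ee_rot: [2.696, 1.612, 0.0]
contact_force: [0.5, 1.3, -0.4]
opening: 0.0856
```

>>> apply_moves(increments=[[0,0,0.03,0,0,0],[0,0,0.05,0,0,0],[0,0,0.05,0,0,0],[0,0,0.05,0,0,0],[0,0,0,0,0,0]])

```text
time_s: 7.3
tcp_pos: [0.543, -0.3717, 0.2355]
ee_rot: [2.686, 1.606, 0.009]
contact_force: [0.5, -0.2, 0.2]
opening: 0.0853
```

Run:
```python
from h import *
s=snap('side','side3');t=snap('top','top3'); print(read_state()['tcp_pos'])
for d in vision.search_frame('side','cap'): print(d['p'],world('side',d['point']).round(3))
r=lambda im,u,v,w,h:cv2.resize(im[v:v+h,u:u+w,::-1],(400,400*h//w),interpolation=cv2.INTER_CUBIC)
A=r(s,300,150,100,120); B=r(s,150,290,60,72); 
C=r(t,120,190,60,60);D=r(t,362,180,100,100)
cv2.imwrite('pics/z5.png',np.vstack([np.hstack([B,C[:]]) if B.shape==C.shape else np.hstack([B,np.vstack([C,np.zeros((B.shape[0]-C.shape[0],400,3),'uint8')])])]))
cv2.imwrite('pics/z6.png',A)
P=[ray('top',110+u/2.16,130+v/2.16,.024).round(3) for u,v in((597,143),(705,146),(705,266),(597,266))]; print(P,np.mean(P,0))
```

```text
[ 0.54053844 -0.37009513  0.22891605]
0.59 [ 0.535 -0.355  0.036]
[array([ 0.625, -0.299,  0.024]), array([ 0.623, -0.446,  0.024]), array([ 0.46 , -0.435,  0.024]), array([ 0.458, -0.293,  0.024])] [ 0.5415  -0.36825  0.024  ]
```

View pics/z5.png

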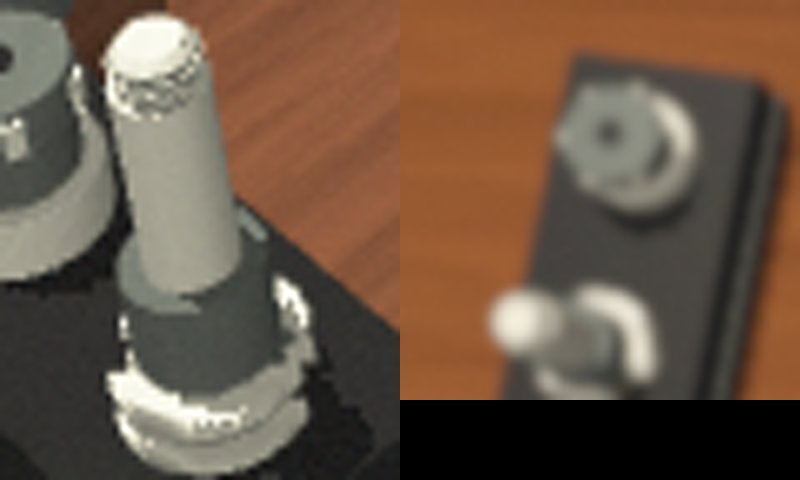

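Cap is in the tray (0.535,-0.355). To get the arbor's slot direction I'll rectify both views onto the flange-top plane.

```bash
cat >> h.py <<'E'
def rect(c,im,x,y,z,half=.035,n=400):
    # plane patch: image up = +x, left = +y
    V,f,cx,cy=cam(c); g=np.linspace(half,-half,n); Y,X=np.meshgrid(y+g,x+g)
    Q=np.stack([X,Y,0*X+z,0*X+1],-1)@V.T
    return cv2.remap(im[:,:,::-1].copy(),(cx+f*Q[...,0]/Q[...,2]).astype('f4'),(cy+f*Q[...,1]/Q[...,2]).astype('f4'),cv2.INTER_CUBIC)
E
python3 - <<'E'
from h import *
s=cv2.imread('pics/side3.png')[:,:,::-1];t=cv2.imread('pics/top3.png')[:,:,::-1]
# tip from side z5: (155,45) in 400/60 scale ; 
print('side tip',ray('side',150+155*.15,290+45*.15,.175),'top tip',ray('top',120+123*.15,190+320*.15,.175))
out=[]
for c,im in(('top',t),('side',s)):
    a=rect(c,im,.476,.369,.084)
    cv2.circle(a,(200,200),131,(0,0,255),1); cv2.circle(a,(200,200),97,(0,255,0),1); out.append(a)
cv2.imwrite('pics/z7.png',np.hstack(out))
E
```

```text
side tip [0.47249892 0.37147858 0.175     ] top tip [0.47521824 0.36626699 0.175     ]
```

View pics/z7.png

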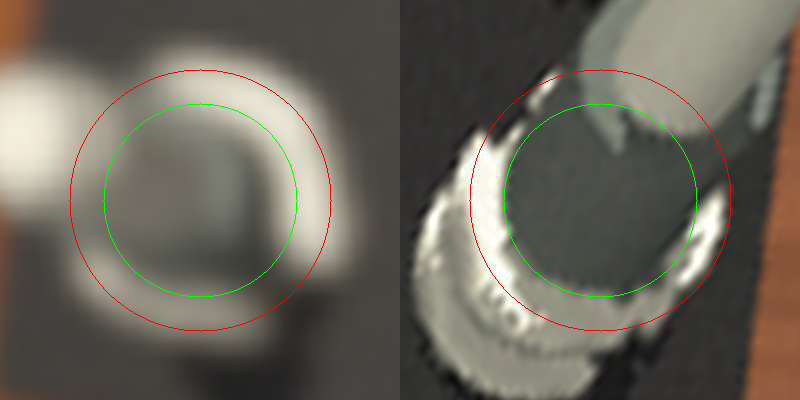

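Run:
```python
from h import *
s=cv2.imread('pics/side3.png')[:,:,::-1];t=cv2.imread('pics/top3.png')[:,:,::-1]
th=np.radians(np.arange(0,360,6))
for c,im,x,y in(('top',t,.476,.3672),('side',s,.4745,.370)):
    a=rect(c,im,x,y,.084).mean(2); n=400/.07
    R=np.linspace(.0185,.0225,6)
    u=200-R[:,None]*np.sin(th)*n; v=200-R[:,None]*np.cos(th)*n
    p=cv2.remap(a.astype('f4'),u.astype('f4'),v.astype('f4'),1).mean(0)
    print(c,[(int(np.degrees(q).round()),int(b)) for q,b in zip(th,p)])
```

```text
top [(0, 203), (6, 197), (12, 188), (18, 170), (24, 148), (30, 130), (36, 123), (42, 123), (48, 133), (54, 145), (60, 152), (66, 154), (72, 150), (78, 140), (84, 129), (90, 120), (96, 113), (102, 110), (108, 113), (114, 122), (120, 136), (126, 143), (132, 141), (138, 137), (144, 136), (150, 137), (156, 139), (162, 141), (168, 138), (174, 136), (180, 134), (186, 130), (192, 121), (198, 108), (204, 87), (210, 66), (216, 57), (222, 61), (228, 80), (234, 114), (240, 152), (246, 179), (252, 191), (258, 193), (264, 189), (270, 182), (276, 179), (282, 177), (288, 176), (294, 177), (300, 183), (306, 195), (312, 206), (318, 212), (324, 213), (330, 213), (336, 213), (342, 211), (348, 209), (354, 206)]
side [(0, 124), (6, 94), (12, 71), (18, 78), (24, 100), (30, 113), (36, 54), (42, 79), (48, 98), (54, 98), (60, 209), (66, 248), (72, 244), (78, 245), (84, 242), (90, 234), (96, 230), (102, 225), (108, 229), (114, 231), (120, 240), (126, 230), (132, 215), (138, 202), (144, 183), (150, 159), (156, 154), (162, 143), (168, 143), (174, 140), (180, 137), (186, 144), (192, 139), (198, 117), (204, 136), (210, 136), (216, 124), (222, 100), (228, 113), (234, 154), (240, 164), (246, 186), (252, 162), (258, 210), (264, 219), (270, 190), (276, 111), (282, 55), (288, 62), (294, 66), (300, 66), (306, 78), (312, 121), (318, 142), (324, 153), (330, 153), (336, 159), (342, 150), (348, 137), (354, 123)]
```

```bash
python3 -c "
from h import *
print(read_state()['joint_pos'])"
```

```text
[ 0.60282433  0.550931   -0.06897472  1.42301305  0.03922477  1.16912399
  1.60669426]
```

>>> apply_moves(increments=[[-0.004,0.049,0,0,0,0],[-0.004,0.049,0,0,0,0],[-0.004,0.049,0,0,0,0],[-0.004,0.049,0,0,0,0],[-0.004,0.049,0,0,0,0]])

```text
time_s: 7.95
tcp_pos: [0.5186, -0.1227, 0.2255]
ee_rot: [-2.694, -1.611, 0.004]
contact_force: [0.4, 0.2, -0.7]
opening: 0.0856
```

>>> apply_moves(increments=[[-0.004,0.049,0,0,0,0],[-0.004,0.049,0,0,0,0],[-0.004,0.049,0,0,0,0],[-0.004,0.049,0,0,0,0],[-0.004,0.049,0,0,0,0]])

```text
time_s: 8.45
tcp_pos: [0.4986, 0.1218, 0.2257]
ee_rot: [-2.696, -1.612, 0.005]
contact_force: [0.9, -0.1, -0.3]
opening: 0.0854
```

>>> apply_moves(increments=[[-0.004,0.049,0,0,0,0],[-0.004,0.049,0,0,0,0],[-0.004,0.049,0,0,0,0],[-0.004,0.049,0,0,0,0],[-0.008,0.049,0,0,0,0]])

```text
time_s: 8.95
tcp_pos: [0.4753, 0.3664, 0.2252]
ee_rot: [2.696, 1.611, -0.005]
contact_force: [0.8, 0.7, -0.1]
opening: 0.0852
```

```bash
python3 -c "
from h import *
s=read_state();print(s['joint_pos'],s['tcp_pos'],s['ee_rot'])"
```

```text
[-0.55275452  0.47462048 -0.22830674  1.57565223  0.11581038  1.10796294
  0.26864038] [0.47527789 0.36638365 0.22517904] [ 2.69604696  1.61140232 -0.00511794]
```

>>> apply_moves(increments=[[0,0,-0.04,0,0,0],[0,0,-0.04,0,0,0],[0,0,-0.025,0,0,0],[0,0,0,0,0,0],[0,0,0,0,0,0]])

```text
time_s: 9.45
tcp_pos: [0.4756, 0.3649, 0.1215]
ee_rot: [2.696, 1.613, -0.004]
contact_force: [-0.0, 0.3, 0.5]
opening: 0.0856
```

>>> apply_moves(increments=[[0,0,0,0,0,0],[0,0,0,0,0,0],[0,0,0,0,0,0],[0,0,0,0,0,0],[0,0,0,0,0,0]], fingers=-1, force=60)

```text
time_s: 9.95
tcp_pos: [0.4769, 0.3668, 0.1234]
ee_rot: [-2.695, -1.612, -0.006]
contact_force: [2.3, 2.9, 2.1]
opening: 0.021
```

>>> apply_moves(increments=[[0,0,0,0,0,0],[0,0,0,0,0,0],[0,0,0,0,0,0]])

```text
time_s: 10.25
tcp_pos: [0.477, 0.3668, 0.1233]
ee_rot: [-2.695, -1.612, -0.006]
contact_force: [2.0, 4.3, 5.9]
opening: 0.0207
```

>>> apply_moves(increments=[[0,0,0.02,0,0,0],[0,0,0.03,0,0,0],[0,0,0.04,0,0,0],[0,0,0.05,0,0,0],[0,0,0,0,0,0]])

```text
time_s: 10.75
tcp_pos: [0.4774, 0.3659, 0.2676]
ee_rot: [-2.696, -1.611, -0.011]
contact_force: [1.2, 1.0, -6.3]
opening: 0.0205
```

>>> apply_moves(increments=[[0.018,-0.038,0,0,0,-0.117],[0.018,-0.038,0,0,0,-0.117],[0.018,-0.038,0,0,0,-0.117],[0.018,-0.038,0,0,0,-0.117],[0.018,-0.038,0,0,0,-0.117]])

```text
time_s: 11.25
tcp_pos: [0.5646, 0.1724, 0.2596]
ee_rot: [3.047, 0.758, -0.01]
contact_force: [1.1, -0.4, -6.7]
opening: 0.0208
```

>>> apply_moves(increments=[[0.018,-0.038,0,0,0,-0.117],[0.018,-0.038,0,0,0,-0.117],[0.018,-0.038,0,0,0,-0.117],[0.018,-0.038,0,0,0,-0.117],[0.018,-0.038,0,0,0,-0.117]])

```text
time_s: 11.75
tcp_pos: [0.6544, -0.0168, 0.2593]
ee_rot: [3.137, -0.153, -0.01]
contact_force: [0.5, 1.3, -6.2]
opening: 0.0212
```

Run:
```python
from h import *
s=snap('side','side4'); st=read_state(); print(st['tcp_pos'],st['ee_rot'],st['opening'],st['contact_force'])
t=snap('top','top4')
a=cv2.resize(s[90:250,190:310,::-1],(600,800))[:600]
p=st['tcp_pos']; z=p[2]-.1225+.084
b=rect('side',s,p[0],p[1],z,.035,300); cv2.circle(b,(150,150),99,(0,0,255),1)
b2=rect('side',s,p[0],p[1],z-.018,.035,300); cv2.circle(b2,(150,150),99,(0,0,255),1)
a=cv2.resize(s[110:230,200:300,::-1],(500,600),interpolation=cv2.INTER_CUBIC)
cv2.imwrite('pics/z8.png',np.hstack([a,np.vstack([b,b2])]))
```

```text
[ 0.65667171 -0.02706045  0.2590102 ] [ 3.12786523 -0.17711047 -0.00617483] 0.020380934286809083 [  4.25075711 -10.20116698  -4.95709219]
```

View pics/z8.png

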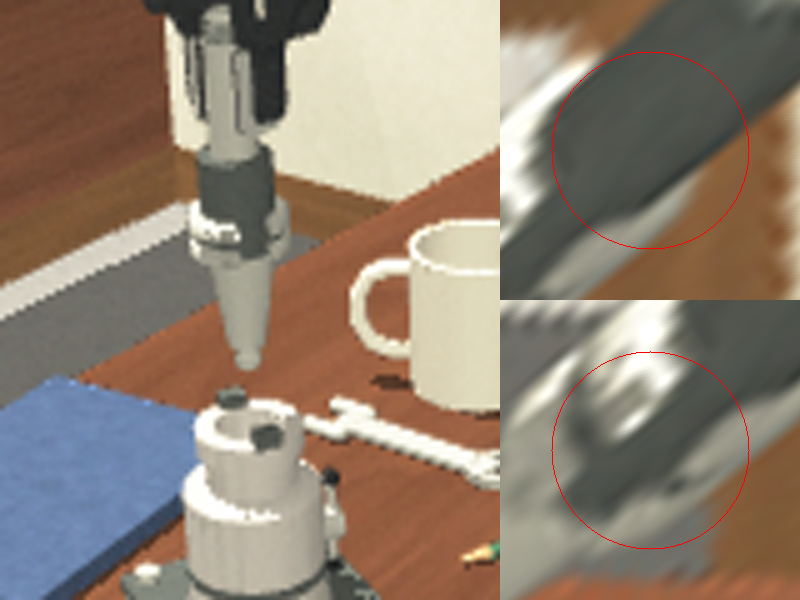

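>>> apply_moves(increments=[[0,0,0,0,0,0],[0,0,0,0,0,0],[0,0,0,0,0,0],[0,0,0,0,0,0]])

```text
time_s: 12.25
tcp_pos: [0.6555, -0.0135, 0.262]
ee_rot: [-3.138, 0.141, 0.001]
contact_force: [0.6, 0.2, -5.9]
opening: 0.0205
```

>>> apply_moves(increments=[[0.0015,-0.0035,0,0,0,0],[0,0,-0.02,0,0,0],[0,0,-0.02,0,0,0],[0,0,-0.02,0,0,0],[0,0,0,0,0,0]])

```text
time_s: 12.75
tcp_pos: [0.6557, -0.0182, 0.1994]
ee_rot: [3.138, -0.144, -0.009]
contact_force: [-0.5, -0.1, -7.0]
opening: 0.0205
```

>>> apply_moves(increments=[[0,0,-0.01,0,0,0],[0,0,-0.01,0,0,0],[0,0,0,0,0,0]])

```text
time_s: 13.05
tcp_pos: [0.6569, -0.0182, 0.1812]
ee_rot: [3.138, -0.144, -0.003]
contact_force: [-0.0, 0.3, -6.4]
opening: 0.0206
```

Run:
```python
from h import *
s=snap('side','side5'); st=read_state(); print(st['tcp_pos'],st['ee_rot'],st['opening'],st['contact_force'],st['ft_torque'])
cv2.imwrite('pics/z9.png',cv2.resize(s[130:230,210:290,::-1],(480,600),interpolation=cv2.INTER_CUBIC))
```

```text
[ 0.65725619 -0.01821042  0.18191495] [ 3.13826758e+00 -1.44362123e-01 -1.53185649e-03] 0.020487232661673505 [-0.07568249 -0.29247474 -5.76853989] [-0.00813352  0.02585987 -0.00673134]
```

View pics/z9.png

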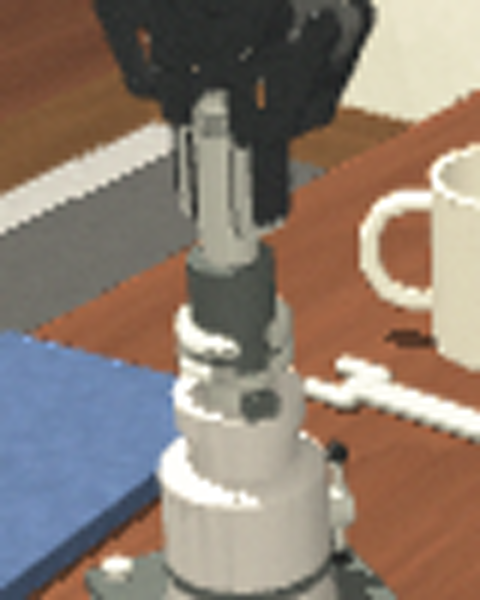

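The slot gap at (255,350) sits over the dog at (260,403), and the taper is free in the mouth. Lowering.

>>> apply_moves(increments=[[0,0,-0.004,0,0,0],[0,0,-0.003,0,0,0],[0,0,0,0,0,0],[0,0,0,0,0,0]])

```text
time_s: 13.5
tcp_pos: [0.6576, -0.0183, 0.1754]
ee_rot: [-3.138, 0.145, -0.0]
contact_force: [0.3, -0.8, -6.4]
opening: 0.0204
```

>>> apply_moves(increments=[[0,0,-0.003,0,0,0],[0,0,-0.003,0,0,0],[0,0,0,0,0,0],[0,0,0,0,0,0]])

```text
time_s: 13.9
tcp_pos: [0.6574, -0.0183, 0.169]
ee_rot: [3.138, -0.144, -0.001]
contact_force: [-0.1, 0.4, -5.8]
opening: 0.0206
```

>>> apply_moves(increments=[[0,0,-0.001,0,0,0],[0,0,-0.001,0,0,0],[0,0,-0.001,0,0,0],[0,0,0,0,0,0],[0,0,0,0,0,0]])

```text
time_s: 14.4
tcp_pos: [0.6576, -0.0184, 0.1672]
ee_rot: [-3.138, 0.145, -0.001]
contact_force: [-4.1, 0.0, 6.2]
opening: 0.0208
```

>>> apply_moves(increments=[[0,0,0,0,0,0],[0,0,0,0,0,0],[0,0,0,0,0,0],[0,0,0,0,0,0]], fingers=-0.2)

```text
time_s: 14.8
tcp_pos: [0.6578, -0.0183, 0.1662]
ee_rot: [3.138, -0.145, 0.001]
contact_force: [-0.8, 0.3, -0.8]
opening: 0.0343
```

>>> apply_moves(increments=[[0,0,0.008,0,0,0],[0,0,0,0,0,0],[0,0,0,0,0,0],[0,0,0,0,0,0],[0,0,0,0,0,0]], fingers=-1, force=40)

```text
time_s: 15.3
tcp_pos: [0.6572, -0.0182, 0.1737]
ee_rot: [3.138, -0.144, -0.002]
contact_force: [0.3, 0.9, -5.1]
opening: 0.0212
```

>>> apply_moves(increments=[[0,0,0,0,0,0],[0,0,0,0,0,0],[0,0,0,0,0,0]])

```text
time_s: 15.6
tcp_pos: [0.6575, -0.0183, 0.1742]
ee_rot: [3.138, -0.145, -0.0]
contact_force: [-0.1, -0.8, -6.3]
opening: 0.0212
```

>>> apply_moves(increments=[[0,0,0,0,0,0],[0,0,0,0,0,0],[0,0,0,0,0,0],[0,0,0,0,0,0]], fingers=-0.1)

```text
time_s: 16.0
tcp_pos: [0.6579, -0.0183, 0.1748]
ee_rot: [-3.138, 0.145, -0.002]
contact_force: [-0.8, -0.3, -0.7]
opening: 0.0385
```

>>> apply_moves(increments=[[0,0,0,0,0,0],[0,0,0,0,0,0],[0,0,0,0,0,0],[0,0,0,0,0,0],[0,0,0,0,0,0]], fingers=-1, force=40)

```text
time_s: 16.5
tcp_pos: [0.658, -0.0183, 0.1746]
ee_rot: [-3.138, 0.145, -0.002]
contact_force: [0.1, -0.5, 2.4]
opening: 0.0214
```

```bash
python3 -c "
from h import *
s=read_state();print(s['tcp_pos'],s['ee_rot'],s['contact_force'],s['ft_torque'])"
```

```text
[ 0.65797792 -0.01829004  0.17464973] [-3.13821227e+00  1.44534605e-01 -1.65843777e-03] [ 0.13542884 -0.45155014  2.40124966] [ 0.01113524 -0.21275769 -0.00592459]
```

>>> apply_moves(increments=[[0,0,0,0,0,0],[0,0,0,0,0,0],[0,0,0,0,0,0],[0,0,0,0,0,0]], fingers=0.2)

```text
time_s: 16.9
tcp_pos: [0.6573, -0.0182, 0.174]
ee_rot: [3.138, -0.144, -0.001]
contact_force: [0.1, 0.8, -0.4]
opening: 0.0511
```

>>> apply_moves(increments=[[0,0,0,0,0,0.14],[0,0,0,0,0,0.14],[0,0,0,0,0,0.14],[0,0,0,0,0,0.14],[0,0,0,0,0,0.14]])

```text
time_s: 17.4
tcp_pos: [0.6574, -0.0183, 0.1742]
ee_rot: [-2.995, -0.949, 0.0]
contact_force: [-0.1, -0.5, -0.4]
opening: 0.0514
```

>>> apply_moves(increments=[[0,0,0,0,0,0.14],[0,0,0,0,0,0.14],[0,0,0,0,0,0.14],[0,0,0,0,0,0.14],[0,0,0,0,0,0.14]])

```text
time_s: 17.9
tcp_pos: [0.6574, -0.0184, 0.1742]
ee_rot: [-2.488, -1.918, 0.0]
contact_force: [-0.1, -0.5, 0.2]
opening: 0.0514
```

>>> apply_moves(increments=[[0,0,0,0,0,0.14],[0,0,0,0,0,0.03],[0,0,0,0,0,0],[0,0,0,0,0,0]])

```text
time_s: 18.3
tcp_pos: [0.6575, -0.0184, 0.1742]
ee_rot: [-2.325, -2.112, 0.0]
contact_force: [0.5, 0.3, 0.5]
opening: 0.0511
```

>>> apply_moves(increments=[[0,0,0,0,0,0],[0,0,0,0,0,0],[0,0,0,0,0,0],[0,0,0,0,0,0],[0,0,0,0,0,0]], fingers=-1)

```text
time_s: 18.8
tcp_pos: [0.6577, -0.0174, 0.1744]
ee_rot: [-2.321, -2.116, -0.001]
contact_force: [-0.1, 3.7, 0.3]
opening: 0.0211
```

```bash
python3 -c "
from h import *
s=read_state();print(s['tcp_pos'],s['ee_rot'],s['contact_force'],s['ft_torque'],s['joint_pos'])"
```

```text
[ 0.65769464 -0.01742279  0.17442814] [-2.32130067e+00 -2.11634680e+00 -1.33946584e-03] [-0.14114342  3.67688774  0.33928954] [ 0.80570881 -0.11429673  0.00938778] [ 0.16963393  0.60960252 -0.31257409  1.48612497  0.20039283  1.07698656
  1.29322248]
```

>>> apply_moves(increments=[[0,0.0012,0,0,0,0],[0,0,0,0,0,0],[0,0,0,0,0,0]])

```text
time_s: 19.1
tcp_pos: [0.6577, -0.0172, 0.1744]
ee_rot: [2.322, 2.116, 0.0]
contact_force: [0.3, 0.7, 1.1]
opening: 0.0209
```

>>> apply_moves(increments=[[0,0,0,0,0,0],[0,0,0,0,0,0],[0,0,0,0,0,0],[0,0,0,0,0,0]], fingers=0.4)

```text
time_s: 19.5
tcp_pos: [0.6575, -0.0174, 0.1742]
ee_rot: [2.322, 2.116, -0.001]
contact_force: [1.2, 0.8, 0.7]
opening: 0.0601
```

>>> apply_moves(increments=[[0,0,0.03,0,0,0],[0,0,0.05,0,0,0],[-0.02,0,0.05,0,0,0],[-0.03,-0.02,0,0,0,0],[-0.03,-0.02,0,0,0,0]], fingers=1)

```text
time_s: 20.0
tcp_pos: [0.5789, -0.0567, 0.3023]
ee_rot: [2.319, 2.116, 0.004]
contact_force: [-0.4, -0.8, -1.0]
opening: 0.0852
```

>>> apply_moves(increments=[[-0.03,-0.015,-0.03,0,0,0],[-0.03,-0.015,-0.03,0,0,0],[-0.03,-0.01,-0.03,0,0,0],[-0.017,-0.006,0,0,0,0],[0,0,0,0,0,0]])

```text
time_s: 20.5
tcp_pos: [0.4691, -0.1044, 0.2102]
ee_rot: [-2.324, -2.112, 0.004]
contact_force: [1.3, 0.7, 1.3]
opening: 0.0851
```

Run:
```python
from h import *
s=snap('side','side6');t=snap('top','top6'); st=read_state(); print(st['tcp_pos'],st['ee_rot'])
for c in('side','top'):
  for n in('cutter','collar1'):
    for d in vision.search_frame(c,n)[:6]:
        W=world(c,d['point']); print(c,n,round(d['p'],2),W.round(3),proj(c,W).round(0))
a=cv2.resize(s[150:350,200:400,::-1],(600,600),interpolation=cv2.INTER_CUBIC)
cv2.imwrite('pics/z10.png',a)
```

```text
[ 0.47277012 -0.10315771  0.21134438] [2.32158645e+00 2.11454198e+00 1.71728143e-03]
side cutter 0.59 [ 0.472 -0.1    0.013] [333. 237.]
side collar1 0.74 [0.452 0.108 0.007] [291. 290.]
side collar1 0.56 [ 0.459 -0.194  0.007] [356. 224.]
side collar1 0.47 [0.533 0.136 0.01 ] [251. 282.]
side collar1 0.41 [0.638 0.    0.035] [253. 227.]
top cutter 0.67 [ 0.463 -0.097  0.009] [317. 251.]
top cutter 0.64 [ 0.424 -0.002  0.01 ] [284. 264.]
top cutter 0.17 [ 0.553 -0.399  0.01 ] [420. 221.]
```

View pics/z10.png

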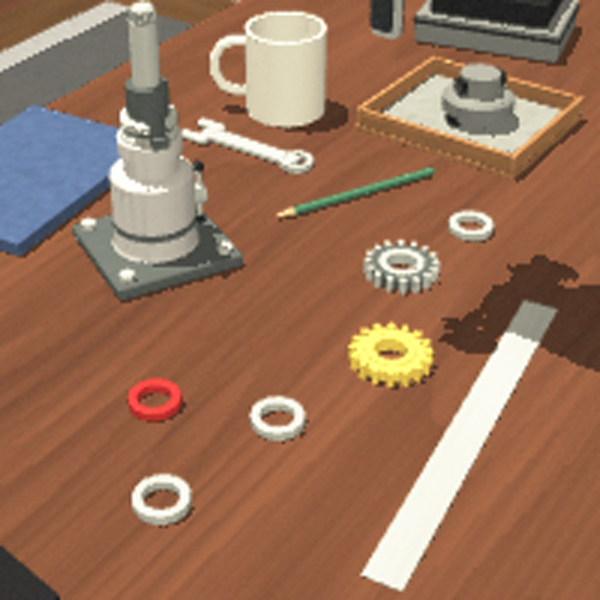

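All three collars and the cutter lie where they were, the arbor stands in the nose, and the cap is in the tray. I'll feel for the desk with the jaws set around the cutter.

>>> apply_moves(increments=[[0,0,-0.05,0,0,0],[0,0,-0.05,0,0,0],[0,0,-0.05,0,0,0],[0,0,-0.045,0,0,0],[0,0,0,0,0,0]], fingers=0.6)

```text
time_s: 21.3
tcp_pos: [0.4691, -0.1019, 0.0109]
ee_rot: [-2.315, -2.112, 0.009]
contact_force: [-0.5, -0.3, 0.4]
opening: 0.0683
```

>>> apply_moves(increments=[[0,0,0,0,0,0],[0,0,0,0,0,0],[0,0,-0.004,0,0,0],[0,0,-0.004,0,0,0],[0,0,0,0,0,0]])

```text
time_s: 21.8
tcp_pos: [0.4723, -0.1033, 0.0083]
ee_rot: [2.321, 2.115, 0.001]
contact_force: [-0.4, 0.8, -0.8]
opening: 0.0684
```

>>> apply_moves(increments=[[0,0,-0.002,0,0,0],[0,0,0,0,0,0],[0,0,0,0,0,0]])

```text
time_s: 22.1
tcp_pos: [0.472, -0.1031, 0.0057]
ee_rot: [-2.322, -2.116, 0.0]
contact_force: [0.0, -0.3, 0.5]
opening: 0.0684
```

>>> apply_moves(increments=[[0,0,-0.002,0,0,0],[0,0,-0.002,0,0,0],[0,0,0,0,0,0],[0,0,0,0,0,0]])

```text
time_s: 22.5
tcp_pos: [0.4719, -0.1031, 0.0016]
ee_rot: [-2.322, -2.116, 0.0]
contact_force: [-0.1, 0.8, 0.4]
opening: 0.0682
```

>>> apply_moves(increments=[[0,0,-0.002,0,0,0],[0,0,0,0,0,0],[0,0,0,0,0,0]])

```text
time_s: 22.8
tcp_pos: [0.4719, -0.1031, -0.0004]
ee_rot: [-2.322, -2.116, 0.0]
contact_force: [-1.1, -0.6, 0.4]
opening: 0.0685
```

>>> apply_moves(increments=[[0,0,-0.002,0,0,0],[0,0,0,0,0,0],[0,0,0,0,0,0]])

```text
time_s: 23.1
tcp_pos: [0.4719, -0.103, -0.0024]
ee_rot: [-2.322, -2.116, 0.0]
contact_force: [0.1, 0.8, 0.2]
opening: 0.0682
```

>>> apply_moves(increments=[[0,0,0,0,0,0],[0,0,0,0,0,0],[0,0,0,0,0,0],[0,0,0,0,0,0]], fingers=-1, force=40)

```text
time_s: 23.5
tcp_pos: [0.472, -0.1029, -0.0017]
ee_rot: [2.322, 2.116, 0.0]
contact_force: [-2.5, 0.2, 9.5]
opening: 0.0583
```

>>> apply_moves(increments=[[0,0,0,0,0,0],[0,0,0,0,0,0],[0,0,0,0,0,0],[0,0,0,0,0,0]], fingers=0.7)

```text
time_s: 23.9
tcp_pos: [0.4719, -0.1031, -0.0024]
ee_rot: [-2.322, -2.116, 0.0]
contact_force: [-0.4, -0.6, -0.5]
opening: 0.0726
```

>>> apply_moves(increments=[[0,0,0.0015,0,0,-0.14],[0,0,0,0,0,-0.14],[0,0,0,0,0,-0.14],[0,0,0,0,0,-0.14],[0,0,0,0,0,-0.14]])

```text
time_s: 24.4
tcp_pos: [0.4719, -0.1031, -0.0009]
ee_rot: [-2.91, -1.183, 0.0]
contact_force: [-0.3, 0.1, 0.2]
opening: 0.0723
```

>>> apply_moves(increments=[[0,0,0,0,0,-0.14],[0,0,0,0,0,-0.14],[0,0,0,0,0,-0.14],[0,0,0,0,0,-0.14],[0,0,0,0,0,-0.14]])

```text
time_s: 24.9
tcp_pos: [0.472, -0.103, -0.0009]
ee_rot: [-3.139, -0.114, 0.0]
contact_force: [0.4, 0.0, -0.1]
opening: 0.0726
```

>>> apply_moves(increments=[[0,0,0,0,0,-0.14],[0,0,0,0,0,-0.03],[0,0,0,0,0,0],[0,0,0,0,0,0]])

```text
time_s: 25.3
tcp_pos: [0.472, -0.103, -0.0008]
ee_rot: [-3.138, 0.14, 0.0]
contact_force: [-0.1, 0.5, -0.5]
opening: 0.0725
```

>>> apply_moves(increments=[[0,0,0,0,0,0],[0,0,0,0,0,0],[0,0,0,0,0,0],[0,0,0,0,0,0],[0,0,0,0,0,0]], fingers=-1, force=50)

```text
time_s: 25.8
tcp_pos: [0.4723, -0.1032, -0.0003]
ee_rot: [-3.138, 0.143, -0.001]
contact_force: [-0.3, 0.2, 6.9]
opening: 0.0564
```

>>> apply_moves(increments=[[0,0,0.01,0,0,0],[0,0,0.03,0,0,0],[0,0,0.04,0,0,0],[0,0,0.04,0,0,0],[0,0,0,0,0,0]])

```text
time_s: 26.3
tcp_pos: [0.4743, -0.1041, 0.124]
ee_rot: [3.137, -0.144, 0.013]
contact_force: [0.8, -1.1, -1.2]
opening: 0.0568
```

>>> apply_moves(increments=[[0,0,0.045,0,0,0],[0.01,0.005,0.045,0,0,0],[0.02,0.01,0.035,0,0,0],[0.03,0.014,0,0,0,0],[0.03,0.014,0,0,0,0]])

```text
time_s: 26.8
tcp_pos: [0.5629, -0.0598, 0.2456]
ee_rot: [-3.138, 0.144, -0.003]
contact_force: [0.2, 0.1, -1.2]
opening: 0.0561
```

>>> apply_moves(increments=[[0.03,0.014,0,0,0,0],[0.03,0.014,0,0,0,0],[0.025,0.01,0,0,0,0],[0.01,0.005,0,0,0,0],[0,0,0,0,0,0]])

```text
time_s: 27.3
tcp_pos: [0.6571, -0.0162, 0.2428]
ee_rot: [-3.138, 0.142, 0.003]
contact_force: [-0.9, 0.4, -1.9]
opening: 0.0566
```

>>> apply_moves(increments=[[0,0,0,0,0,0],[0,0,0,0,0,0],[0,0,0,0,0,0]])

```text
time_s: 27.6
tcp_pos: [0.6562, -0.018, 0.2447]
ee_rot: [3.138, -0.146, 0.0]
contact_force: [-0.2, -0.6, -1.0]
opening: 0.0563
```

Run:
```python
from h import *
s=snap('side','side7');t=snap('top','top7'); st=read_state(); print(st['tcp_pos'],st['ee_rot'],st['contact_force'],st['opening'])
s6=cv2.imread('pics/side6.png')
print('tip pred',proj('side',[.6577,-.0172,.219]),'shoulder',proj('side',[.6577,-.0172,.155]))
g=lambda im:cv2.resize(im[120:220,210:290],(480,600),interpolation=cv2.INTER_CUBIC)
cv2.imwrite('pics/z11.png',np.hstack([g(s[:,:,::-1]),g(s6)])[:,:800])
```

```text
[ 0.65651149 -0.01755799  0.2446982 ] [-3.13813100e+00  1.45548202e-01 -5.57304860e-04] [-1.04313947 -1.07933574 -1.56279355] 0.05668168728411395
tip pred [246.76796839 151.5514078 ] shoulder [248.29884693 177.37149271]
```

View pics/z11.png

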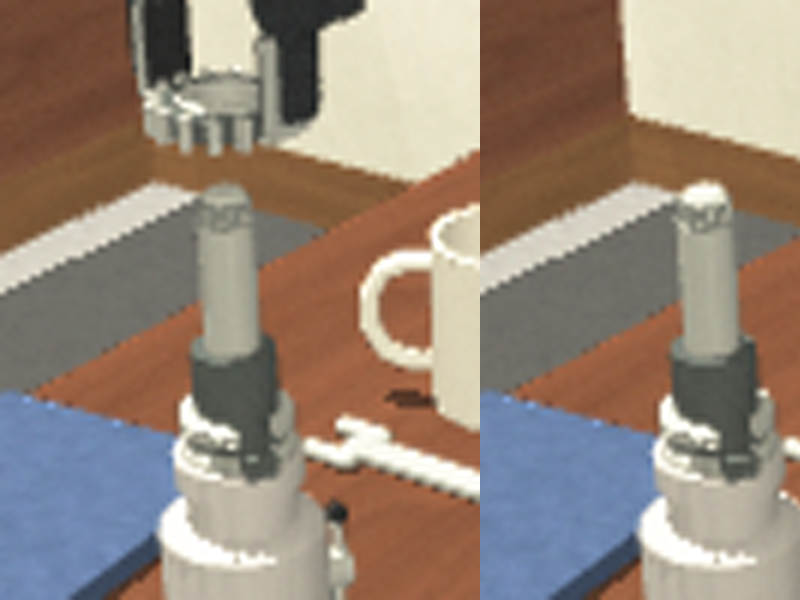

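Arbor tip at (247.5,151) matches the predicted seated position (246.8,151.6). The cutter is held level above it.

>>> apply_moves(increments=[[0.001,0.0003,-0.01,0,0,0],[0,0,-0.01,0,0,0],[0,0,-0.005,0,0,0],[0,0,-0.005,0,0,0],[0,0,0,0,0,0]])

```text
time_s: 28.2
tcp_pos: [0.6575, -0.0167, 0.213]
ee_rot: [3.138, -0.144, -0.003]
contact_force: [-0.8, -0.3, -1.5]
opening: 0.0564
```

>>> apply_moves(increments=[[0,0,-0.005,0,0,0],[0,0,-0.005,0,0,0],[0,0,-0.005,0,0,0],[0,0,0,0,0,0]])

```text
time_s: 28.6
tcp_pos: [0.6575, -0.0166, 0.1982]
ee_rot: [-3.138, 0.144, 0.002]
contact_force: [-0.3, -0.4, -2.0]
opening: 0.0561
```

On the pilot with no contact force. Continue down to z = 0.157.

>>> apply_moves(increments=[[0,0,-0.01,0,0,0],[0,0,-0.01,0,0,0],[0,0,-0.01,0,0,0],[0,0,-0.008,0,0,0],[0,0,0,0,0,0]])

```text
time_s: 29.1
tcp_pos: [0.6573, -0.0166, 0.1594]
ee_rot: [3.138, -0.144, -0.004]
contact_force: [0.7, 0.4, -2.2]
opening: 0.0565
```

>>> apply_moves(increments=[[0,0,-0.0015,0,0,0],[0,0,-0.0015,0,0,0],[0,0,0,0,0,0],[0,0,0,0,0,0]])

```text
time_s: 29.5
tcp_pos: [0.6581, -0.0168, 0.1585]
ee_rot: [-3.138, 0.144, -0.001]
contact_force: [-0.7, 0.2, -0.3]
opening: 0.0567
```

>>> apply_moves(increments=[[0,0,0,0,0,0],[0,0,0,0,0,0],[0,0,0,0,0,0],[0,0,0,0,0,0]], fingers=0.8)

```text
time_s: 29.9
tcp_pos: [0.6581, -0.0167, 0.1584]
ee_rot: [-3.138, 0.144, -0.001]
contact_force: [0.2, 0.3, 0.0]
opening: 0.0767
```

>>> apply_moves(increments=[[0,0,0.02,0,0,0],[0,0,0.04,0,0,0],[0,0,0.04,0,0,0],[-0.02,-0.02,0,0,0,0],[-0.036,-0.03,0,0,0,0]])

```text
time_s: 30.4
tcp_pos: [0.6037, -0.0651, 0.259]
ee_rot: [-3.138, 0.137, -0.006]
contact_force: [0.1, 0.0, -0.9]
opening: 0.0768
```

>>> apply_moves(increments=[[-0.036,-0.035,0,0,0,0],[-0.036,-0.035,-0.03,0,0,0],[-0.036,-0.035,-0.03,0,0,0],[-0.036,-0.02,-0.04,0,0,0],[0,0,0,0,0,0]])

```text
time_s: 30.9
tcp_pos: [0.4651, -0.1807, 0.1685]
ee_rot: [-3.136, 0.155, 0.016]
contact_force: [0.3, 0.5, 0.2]
opening: 0.0768
```

Run:
```python
from h import *
s=snap('side','side8');t=snap('top','top8'); st=read_state(); print(st['tcp_pos'],st['ee_rot'])
for c in('side','top'):
  for n in('cutter','collar1'):
    for d in vision.search_frame(c,n)[:6]:
        W=world(c,d['point']); print(c,n,round(d['p'],2),W.round(3),proj(c,W).round(0))
g=lambda im,u,v,w,h:cv2.resize(im[v:v+h,u:u+w,::-1],(400,500),interpolation=cv2.INTER_CUBIC)
cv2.imwrite('pics/z12.png',np.hstack([g(s,215,140,64,80),g(s,230,200,144,180)]))
```

```text
[ 0.4724162  -0.17923639  0.17187669] [-3.13761496e+00  1.47572464e-01  1.57989803e-03]
side cutter 0.64 [ 0.424 -0.     0.012] [330. 266.]
side cutter 0.59 [ 0.649 -0.009  0.168] [249. 175.]
side collar1 0.73 [0.534 0.134 0.01 ] [252. 281.]
side collar1 0.66 [ 0.456 -0.192  0.01 ] [357. 223.]
side collar1 0.56 [0.47  0.212 0.009] [252. 317.]
side collar1 0.48 [0.453 0.106 0.008] [291. 289.]
top cutter 0.67 [ 0.648 -0.018  0.165] [292. 174.]
top collar1 0.58 [ 0.646 -0.017  0.204] [292. 171.]
top collar1 0.55 [0.538 0.126 0.009] [241. 225.]
top collar1 0.43 [0.471 0.204 0.011] [213. 247.]
top collar1 0.36 [ 0.508 -0.433  0.02 ] [434. 237.]
```

View pics/z12.png

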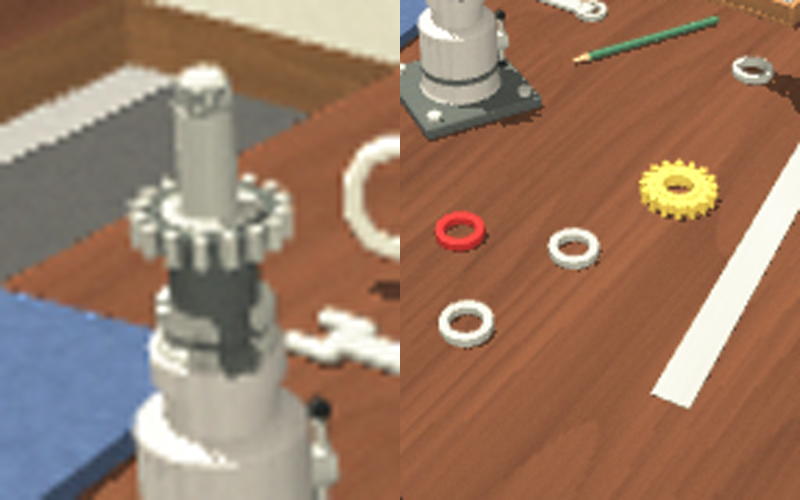

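Cutter sits level on the shoulder at (249,175). Collars are still at their places. First collar is at (0.457,-0.193).

>>> apply_moves(increments=[[-0.0155,-0.014,-0.04,0,0,0],[0,0,-0.04,0,0,0],[0,0,-0.04,0,0,0],[0,0,-0.035,0,0,0],[0,0,0,0,0,0]], fingers=0.3)

```text
time_s: 31.7
tcp_pos: [0.4567, -0.1915, 0.0139]
ee_rot: [-3.136, 0.142, 0.009]
contact_force: [-1.5, 0.6, -0.5]
opening: 0.0559
```

>>> apply_moves(increments=[[0,0,0,0,0,0],[0,0,-0.004,0,0,0],[0,0,-0.004,0,0,0],[0,0,0,0,0,0],[0,0,0,0,0,0]])

```text
time_s: 32.2
tcp_pos: [0.4581, -0.1929, 0.0097]
ee_rot: [3.138, -0.144, 0.002]
contact_force: [1.0, 0.7, 0.2]
opening: 0.0552
```

>>> apply_moves(increments=[[-0.001,0,-0.003,0,0,0],[0,0,-0.003,0,0,0],[0,0,0,0,0,0],[0,0,0,0,0,0]])

```text
time_s: 32.6
tcp_pos: [0.4566, -0.1929, 0.0029]
ee_rot: [-3.138, 0.145, 0.001]
contact_force: [-0.6, -0.5, -0.1]
opening: 0.0558
```

>>> apply_moves(increments=[[0,0,0,0,0,0],[0,0,0,0,0,0],[0,0,0,0,0,0],[0,0,0,0,0,0]], fingers=-1, force=30)

```text
time_s: 33.0
tcp_pos: [0.4568, -0.193, 0.0034]
ee_rot: [3.138, -0.145, 0.001]
contact_force: [-0.5, -0.4, 5.5]
opening: 0.0352
```

>>> apply_moves(increments=[[0,0,0,0,0,0],[0,0,0,0,0,0],[0,0,0,0,0,0.14],[0,0,0,0,0,0.14],[0,0,0,0,0,0.14]], fingers=0.3)

```text
time_s: 33.5
tcp_pos: [0.4567, -0.1928, 0.0029]
ee_rot: [-3.098, -0.522, 0.0]
contact_force: [-0.1, -0.2, 0.1]
opening: 0.0553
```

>>> apply_moves(increments=[[0,0,0,0,0,0.14],[0,0,0,0,0,0.14],[0,0,0,0,0,0.14],[0,0,0,0,0,0.14],[0,0,0,0,0,0.14]])

```text
time_s: 34.0
tcp_pos: [0.4567, -0.1929, 0.0029]
ee_rot: [-2.731, -1.552, 0.0]
contact_force: [-0.8, 0.2, 0.3]
opening: 0.0557
```

>>> apply_moves(increments=[[0,0,0,0,0,0.14],[0,0,0,0,0,0.14],[0,0,0,0,0,0.14],[0,0,0,0,0,0.03],[0,0,0,0,0,0]])

```text
time_s: 34.5
tcp_pos: [0.4566, -0.193, 0.0029]
ee_rot: [-2.325, -2.113, -0.0]
contact_force: [-0.4, -0.5, 0.4]
opening: 0.0553
```

>>> apply_moves(increments=[[0,0,0,0,0,0],[0,0,0,0,0,0],[0,0,0,0,0,0],[0,0,0,0,0,0],[0,0,0,0,0,0]], fingers=-1, force=40)

```text
time_s: 35.0
tcp_pos: [0.4568, -0.1929, 0.0035]
ee_rot: [2.324, 2.113, -0.0]
contact_force: [-1.2, 0.1, 5.9]
opening: 0.0348
```

>>> apply_moves(increments=[[0,0,0.02,0,0,0],[0,0,0.05,0,0,0],[0,0,0.05,0,0,0],[0.01,0.01,0.05,0,0,0],[0.02,0.02,0.05,0,0,0]])

```text
time_s: 35.5
tcp_pos: [0.4828, -0.1667, 0.2172]
ee_rot: [2.327, 2.11, -0.001]
contact_force: [1.6, -0.4, -0.8]
opening: 0.0342
```

>>> apply_moves(increments=[[0.03,0.03,0.025,0,0,0],[0.035,0.03,0,0,0,0],[0.035,0.03,0,0,0,0],[0.035,0.03,0,0,0,0],[0.025,0.02,0,0,0,0]])

```text
time_s: 36.0
tcp_pos: [0.6452, -0.0223, 0.2393]
ee_rot: [-2.32, -2.116, -0.002]
contact_force: [0.1, 0.5, -1.2]
opening: 0.0341
```

>>> apply_moves(increments=[[0.01,0.006,0,0,0,0],[0,0,0,0,0,0],[0,0,0,0,0,0],[0,0,0,0,0,0]])

```text
time_s: 36.4
tcp_pos: [0.6528, -0.0217, 0.2399]
ee_rot: [2.324, 2.113, -0.002]
contact_force: [0.5, 0.8, -0.3]
opening: 0.0345
```

Run:
```python
from h import *
s=snap('side','side9'); st=read_state(); print(st['tcp_pos'],st['ee_rot'],st['contact_force'],st['opening'])
g=lambda im,u,v,w,h:cv2.resize(im[v:v+h,u:u+w,::-1],(480,600),interpolation=cv2.INTER_CUBIC)
cv2.imwrite('pics/z13.png',g(s,211,115,80,100))
```

```text
[ 0.65292888 -0.02156957  0.24003547] [ 2.32413187e+00  2.11284799e+00 -1.24862716e-03] [-1.43105566 -0.65218147 -0.52997005] 0.03461761869710894
```

View pics/z13.png

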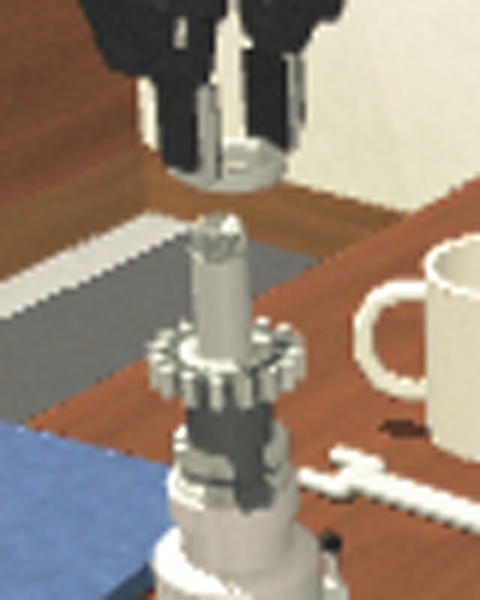

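Collar held level above the pilot. Move over the axis and lower.

>>> apply_moves(increments=[[0.0047,0.0044,0,0,0,0],[0,0,0,0,0,0],[0,0,-0.01,0,0,0],[0,0,0,0,0,0],[0,0,0,0,0,0]])

```text
time_s: 36.95
tcp_pos: [0.6581, -0.0156, 0.2291]
ee_rot: [-2.322, -2.115, 0.002]
contact_force: [0.3, 0.7, -0.4]
opening: 0.0344
```

>>> apply_moves(increments=[[0,0,-0.006,0,0,0],[0,0,-0.005,0,0,0],[0,0,-0.005,0,0,0],[0,0,0,0,0,0]])

```text
time_s: 37.35
tcp_pos: [0.658, -0.0155, 0.2126]
ee_rot: [-2.321, -2.115, 0.002]
contact_force: [0.1, -1.3, -0.3]
opening: 0.0345
```

>>> apply_moves(increments=[[0,-0.0014,0,0,0,0],[0,0,-0.01,0,0,0],[0,0,-0.01,0,0,0],[0,0,-0.01,0,0,0],[0,0,0,0,0,0]])

```text
time_s: 37.85
tcp_pos: [0.6573, -0.017, 0.1814]
ee_rot: [-2.32, -2.114, 0.004]
contact_force: [-0.3, 0.1, -0.7]
opening: 0.0349
```

>>> apply_moves(increments=[[0,0,-0.006,0,0,0],[0,0,-0.002,0,0,0],[0,0,-0.002,0,0,0],[0,0,0,0,0,0],[0,0,0,0,0,0]])

```text
time_s: 38.35
tcp_pos: [0.6586, -0.0169, 0.1739]
ee_rot: [2.322, 2.116, 0.0]
contact_force: [0.0, 0.2, -0.4]
opening: 0.0345
```

>>> apply_moves(increments=[[0,0,-0.002,0,0,0],[0,0,0,0,0,0],[0,0,0,0,0,0]])

```text
time_s: 38.65
tcp_pos: [0.6585, -0.0168, 0.1717]
ee_rot: [2.322, 2.116, -0.0]
contact_force: [0.1, 0.4, -0.1]
opening: 0.0344
```

>>> apply_moves(increments=[[0,0,0,0,0,0],[0,0,0,0,0,0],[0,0,0,0,0,0],[0,0,0,0,0,0]], fingers=0.3)

```text
time_s: 39.05
tcp_pos: [0.6585, -0.0169, 0.1718]
ee_rot: [2.322, 2.116, 0.0]
contact_force: [-0.4, -0.2, 0.2]
opening: 0.0553
```

>>> apply_moves(increments=[[0,0,0.02,0,0,0],[0,0,0.04,0,0,0],[0,0,0.03,0,0,0],[-0.02,0.01,0,0,0,0],[-0.036,0.02,0,0,0,0]])

```text
time_s: 39.55
tcp_pos: [0.6038, 0.0117, 0.2621]
ee_rot: [2.324, 2.111, 0.003]
contact_force: [0.6, 0.6, -0.0]
opening: 0.0554
```

>>> apply_moves(increments=[[-0.036,0.022,0,0,0,0],[-0.036,0.022,-0.03,0,0,0],[-0.036,0.022,-0.04,0,0,0],[-0.036,0.02,-0.04,0,0,0],[0,0,0,0,0,0]])

```text
time_s: 40.05
tcp_pos: [0.4609, 0.0938, 0.1596]
ee_rot: [-2.312, -2.118, 0.016]
contact_force: [0.6, -0.8, 0.8]
opening: 0.0554
```

Run:
```python
from h import *
s=snap('side','side10');t=snap('top','top10'); st=read_state(); print(st['tcp_pos'],st['ee_rot'])
for c in('side','top'):
  for n in('cutter','collar1'):
    for d in vision.search_frame(c,n)[:6]:
        W=world(c,d['point']); print(c,n,round(d['p'],2),W.round(3),proj(c,W).round(0))
```

```text
[0.46862231 0.09303641 0.16329698] [-2.32001085e+00 -2.11775131e+00  1.72808156e-03]
side cutter 0.8 [0.423 0.001 0.012] [330. 266.]
side cutter 0.64 [ 0.65  -0.007  0.14 ] [249. 186.]
side cutter 0.59 [ 0.642 -0.004  0.167] [250. 176.]
side collar1 0.78 [0.469 0.21  0.007] [253. 317.]
side collar1 0.63 [ 0.651 -0.007  0.172] [247. 173.]
side collar1 0.52 [0.533 0.138 0.009] [251. 282.]
side collar1 0.51 [0.452 0.106 0.008] [292. 289.]
side collar1 0.33 [ 0.534 -0.354  0.036] [358. 183.]
top cutter 0.72 [ 0.646 -0.017  0.165] [292. 175.]
top collar1 0.44 [ 0.649 -0.015  0.175] [291. 173.]
top collar1 0.19 [ 0.531 -0.364  0.034] [411. 228.]
```

First collar is on top of the cutter (z≈0.172). Second collar at (0.455,0.101).

>>> apply_moves(increments=[[-0.0138,0.008,-0.04,0,0,0],[0,0,-0.04,0,0,0],[0,0,-0.04,0,0,0],[0,0,-0.02,0,0,0],[0,0,0,0,0,0]])

```text
time_s: 40.85
tcp_pos: [0.4553, 0.1002, 0.0215]
ee_rot: [-2.322, -2.114, 0.005]
contact_force: [-0.7, 0.7, 0.8]
opening: 0.0549
```

>>> apply_moves(increments=[[0,0,0,0,0,0],[0,0,0,0,0,0],[0,0,0,0,0,0]])

```text
time_s: 41.15
tcp_pos: [0.4567, 0.1008, 0.0248]
ee_rot: [2.322, 2.114, 0.004]
contact_force: [-0.3, -1.2, -0.6]
opening: 0.0554
```

>>> apply_moves(increments=[[-0.0015,0,-0.008,0,0,0],[0,0,-0.008,0,0,0],[0,0,-0.005,0,0,0],[0,0,0,0,0,0],[0,0,0,0,0,0]])

```text
time_s: 41.65
tcp_pos: [0.4538, 0.1008, 0.0022]
ee_rot: [-2.322, -2.116, 0.001]
contact_force: [-0.4, -0.8, 0.4]
opening: 0.0556
```

>>> apply_moves(increments=[[0,0,0,0,0,0],[0,0,0,0,0,0],[0,0,0,0,0,0],[0,0,0,0,0,0]], fingers=-1, force=30)

```text
time_s: 42.05
tcp_pos: [0.4542, 0.1009, 0.003]
ee_rot: [2.322, 2.116, 0.001]
contact_force: [-0.9, 0.5, 5.7]
opening: 0.0353
```

>>> apply_moves(increments=[[0,0,0,0,0,0],[0,0,0,0,0,0],[0,0,0,0,0,-0.14],[0,0,0,0,0,-0.14],[0,0,0,0,0,-0.14]], fingers=0.3)

```text
time_s: 42.55
tcp_pos: [0.4541, 0.1006, 0.0024]
ee_rot: [-2.717, -1.577, -0.0]
contact_force: [0.2, -0.1, 0.0]
opening: 0.0552
```

>>> apply_moves(increments=[[0,0,0,0,0,-0.14],[0,0,0,0,0,-0.14],[0,0,0,0,0,-0.14],[0,0,0,0,0,-0.14],[0,0,0,0,0,-0.14]])

```text
time_s: 43.05
tcp_pos: [0.4541, 0.1008, 0.0025]
ee_rot: [-3.093, -0.55, -0.0]
contact_force: [0.1, -0.3, -1.0]
opening: 0.0555
```

>>> apply_moves(increments=[[0,0,0,0,0,-0.14],[0,0,0,0,0,-0.14],[0,0,0,0,0,-0.14],[0,0,0,0,0,-0.03],[0,0,0,0,0,0]])

```text
time_s: 43.55
tcp_pos: [0.454, 0.1008, 0.0024]
ee_rot: [3.138, -0.14, -0.0]
contact_force: [0.4, 0.7, -0.1]
opening: 0.0555
```

>>> apply_moves(increments=[[0,0,0,0,0,0],[0,0,0,0,0,0],[0,0,0,0,0,0],[0,0,0,0,0,0],[0,0,0,0,0,0]], fingers=-1, force=40)

```text
time_s: 44.05
tcp_pos: [0.4541, 0.1007, 0.003]
ee_rot: [-3.138, 0.141, -0.0]
contact_force: [-1.7, 0.0, 6.9]
opening: 0.0353
```

>>> apply_moves(increments=[[0,0,0.02,0,0,0],[0,0,0.05,0,0,0],[0,0,0.05,0,0,0],[0.02,-0.01,0.05,0,0,0],[0.03,-0.02,0.05,0,0,0]])

```text
time_s: 44.55
tcp_pos: [0.4961, 0.076, 0.2114]
ee_rot: [-3.138, 0.138, -0.001]
contact_force: [1.1, 0.9, -0.8]
opening: 0.0343
```

>>> apply_moves(increments=[[0.035,-0.02,0.025,0,0,0],[0.035,-0.02,0,0,0,0],[0.035,-0.02,0,0,0,0],[0.03,-0.018,0,0,0,0],[0.0186,-0.01,0,0,0,0]])

```text
time_s: 45.05
tcp_pos: [0.6517, -0.0153, 0.233]
ee_rot: [3.137, -0.145, -0.0]
contact_force: [0.6, -0.8, -1.5]
opening: 0.035
```

>>> apply_moves(increments=[[0,0,0,0,0,0],[0,0,0,0,0,0],[0,0,0,0,0,0],[0,0,0,0,0,0]])

```text
time_s: 45.45
tcp_pos: [0.6496, -0.0118, 0.2339]
ee_rot: [-3.138, 0.142, 0.0]
contact_force: [0.3, -0.3, 0.3]
opening: 0.035
```

>>> apply_moves(increments=[[0.008,-0.0054,0,0,0,0],[0,0,0,0,0,0],[0,0,0,0,0,0],[0,0,0,0,0,0]])

```text
time_s: 45.85
tcp_pos: [0.6582, -0.018, 0.2336]
ee_rot: [-3.138, 0.144, 0.0]
contact_force: [-0.3, -0.0, -0.1]
opening: 0.0352
```

>>> apply_moves(increments=[[-0.0003,0.0007,-0.006,0,0,0],[0,0,-0.006,0,0,0],[0,0,-0.005,0,0,0],[0,0,-0.005,0,0,0],[0,0,0,0,0,0]])

```text
time_s: 46.35
tcp_pos: [0.6575, -0.0172, 0.2106]
ee_rot: [3.138, -0.144, -0.003]
contact_force: [-0.7, -0.2, -1.2]
opening: 0.0343
```

>>> apply_moves(increments=[[0,0,-0.008,0,0,0],[0,0,-0.008,0,0,0],[0,0,-0.008,0,0,0],[0,0,-0.003,0,0,0],[0,0,0,0,0,0]])

```text
time_s: 46.85
tcp_pos: [0.6576, -0.0173, 0.1839]
ee_rot: [3.138, -0.145, -0.002]
contact_force: [0.6, 0.3, -0.2]
opening: 0.0349
```

>>> apply_moves(increments=[[0,0,-0.002,0,0,0],[0,0,-0.001,0,0,0],[0,0,0,0,0,0],[0,0,0,0,0,0]])

```text
time_s: 47.25
tcp_pos: [0.658, -0.0173, 0.1819]
ee_rot: [-3.138, 0.144, -0.0]
contact_force: [0.4, 0.6, -0.6]
opening: 0.0346
```

Release about 1–2 mm above rest, then go to the third collar at (0.472,0.205).

>>> apply_moves(increments=[[0,0,-0.002,0,0,0],[0,0,0,0,0,0],[0,0,0,0,0,0]])

```text
time_s: 47.55
tcp_pos: [0.6579, -0.0173, 0.1796]
ee_rot: [-3.138, 0.145, 0.0]
contact_force: [0.5, -0.1, -0.4]
opening: 0.0347
```

>>> apply_moves(increments=[[0,0,0,0,0,0],[0,0,0,0,0,0],[0,0,0,0,0,0],[0,0,0,0,0,0]], fingers=0.3)

```text
time_s: 47.95
tcp_pos: [0.658, -0.0173, 0.1798]
ee_rot: [3.138, -0.145, 0.0]
contact_force: [1.2, -0.8, -0.8]
opening: 0.0555
```

>>> apply_moves(increments=[[0,0,0.02,0,0,0],[0,0,0.04,0,0,0],[0,0,0.03,0,0,0],[-0.02,0.024,0,0,0,0],[-0.03,0.036,0,0,0,0]])

```text
time_s: 48.45
tcp_pos: [0.6089, 0.0404, 0.2705]
ee_rot: [3.137, -0.152, 0.005]
contact_force: [1.0, 1.8, -0.7]
opening: 0.0556
```

>>> apply_moves(increments=[[-0.03,0.036,0,0,0,0],[-0.03,0.036,0,0,0,0],[-0.03,0.036,-0.04,0,0,0],[-0.03,0.036,-0.04,0,0,0],[-0.01,0.012,-0.04,0,0,0]])

```text
time_s: 48.95
tcp_pos: [0.4874, 0.1889, 0.1649]
ee_rot: [-3.135, 0.137, -0.002]
contact_force: [1.4, 0.3, -1.3]
opening: 0.0556
```

Run:
```python
from h import *
s=snap('side','side11');t=snap('top','top11'); st=read_state(); print(st['tcp_pos'],st['ee_rot'])
for c in('side','top'):
  for n in('collar1',):
    for d in vision.search_frame(c,n)[:6]:
        W=world(c,d['point']); print(c,n,round(d['p'],2),W.round(3),proj(c,W).round(0))
```

```text
[0.48471203 0.18687604 0.16107094] [ 3.13617841 -0.13684897 -0.01294512]
side collar1 0.74 [0.469 0.212 0.007] [253. 317.]
side collar1 0.56 [0.537 0.139 0.011] [249. 281.]
side collar1 0.49 [0.718 0.16  0.017] [181. 254.]
top collar1 0.57 [0.536 0.13  0.006] [240. 225.]
top collar1 0.45 [ 0.65  -0.021  0.182] [293. 172.]
```

>>> apply_moves(increments=[[0,0,-0.02,0,0,0],[0,0,0,0,0,0],[0,0,0,0,0,0],[0,0,0,0,0,0]])

```text
time_s: 49.55
tcp_pos: [0.4907, 0.1846, 0.1463]
ee_rot: [-3.137, 0.147, -0.004]
contact_force: [-0.3, -0.8, 0.9]
opening: 0.0555
```

>>> apply_moves(increments=[[-0.019,0.0205,-0.03,0,0,0],[0,0,-0.04,0,0,0],[0,0,-0.04,0,0,0],[0,0,-0.01,0,0,0],[0,0,0,0,0,0]])

```text
time_s: 50.05
tcp_pos: [0.4702, 0.2051, 0.0244]
ee_rot: [3.137, -0.146, -0.003]
contact_force: [0.2, -0.3, -0.1]
opening: 0.0557
```

>>> apply_moves(increments=[[0,0,0,0,0,0],[0,0,0,0,0,0],[0,0,0,0,0,0]])

```text
time_s: 50.35
tcp_pos: [0.4713, 0.206, 0.0263]
ee_rot: [-3.137, 0.145, -0.004]
contact_force: [-0.8, 0.1, -0.3]
opening: 0.0556
```

>>> apply_moves(increments=[[0,0,-0.01,0,0,0],[0,0,-0.008,0,0,0],[0,0,-0.005,0,0,0],[0,0,0,0,0,0],[0,0,0,0,0,0]])

```text
time_s: 50.85
tcp_pos: [0.4701, 0.2055, 0.0014]
ee_rot: [3.138, -0.145, -0.001]
contact_force: [0.2, 0.4, -0.2]
opening: 0.0557
```

>>> apply_moves(increments=[[0,0,0,0,0,0],[0,0,0,0,0,0],[0,0,0,0,0,0],[0,0,0,0,0,0]], fingers=-1, force=30)

```text
time_s: 51.25
tcp_pos: [0.4705, 0.2056, 0.0023]
ee_rot: [-3.138, 0.145, -0.001]
contact_force: [-1.0, -0.8, 6.1]
opening: 0.036
```

>>> apply_moves(increments=[[0,0,0,0,0,0],[0,0,0,0,0,0],[0,0,0,0,0,0.14],[0,0,0,0,0,0.14],[0,0,0,0,0,0.14]], fingers=0.3)

```text
time_s: 51.75
tcp_pos: [0.4702, 0.2057, 0.0016]
ee_rot: [3.098, 0.522, -0.0]
contact_force: [0.3, -0.4, -0.3]
opening: 0.0554
```

>>> apply_moves(increments=[[0,0,0,0,0,0.14],[0,0,0,0,0,0.14],[0,0,0,0,0,0.14],[0,0,0,0,0,0.14],[0,0,0,0,0,0.14]])

```text
time_s: 52.25
tcp_pos: [0.4703, 0.2056, 0.0017]
ee_rot: [2.731, 1.552, -0.0]
contact_force: [0.7, -0.1, 0.4]
opening: 0.0556
```

>>> apply_moves(increments=[[0,0,0,0,0,0.14],[0,0,0,0,0,0.14],[0,0,0,0,0,0.14],[0,0,0,0,0,0.03],[0,0,0,0,0,0]])

```text
time_s: 52.75
tcp_pos: [0.4703, 0.2055, 0.0017]
ee_rot: [-2.325, -2.113, 0.0]
contact_force: [-1.0, -0.3, 0.5]
opening: 0.0553
```

>>> apply_moves(increments=[[0,0,0,0,0,0],[0,0,0,0,0,0],[0,0,0,0,0,0],[0,0,0,0,0,0],[0,0,0,0,0,0]], fingers=-1, force=40)

```text
time_s: 53.25
tcp_pos: [0.4703, 0.2057, 0.0023]
ee_rot: [2.324, 2.114, 0.0]
contact_force: [-1.2, -0.7, 7.3]
opening: 0.0353
```

>>> apply_moves(increments=[[0,0,0.02,0,0,0],[0,0,0.05,0,0,0],[0,0,0.05,0,0,0],[0.01,-0.013,0.05,0,0,0],[0.02,-0.025,0.05,0,0,0]])

```text
time_s: 53.75
tcp_pos: [0.4956, 0.1739, 0.2142]
ee_rot: [-2.319, -2.118, -0.003]
contact_force: [1.4, -0.2, -1.4]
opening: 0.0354
```

>>> apply_moves(increments=[[0.03,-0.037,0.025,0,0,0],[0.03,-0.037,0,0,0,0],[0.03,-0.037,0,0,0,0],[0.03,-0.037,0,0,0,0],[0.025,-0.025,0,0,0,0]])

```text
time_s: 54.25
tcp_pos: [0.6405, -0.0019, 0.2343]
ee_rot: [2.326, 2.11, -0.002]
contact_force: [0.4, 0.5, -1.0]
opening: 0.0352
```

>>> apply_moves(increments=[[0.006,-0.006,0,0,0,0],[0,0,0,0,0,0],[0,0,0,0,0,0],[0,0,0,0,0,0]])

```text
time_s: 54.65
tcp_pos: [0.6446, -0.002, 0.2349]
ee_rot: [-2.319, -2.118, -0.001]
contact_force: [0.2, 0.4, 0.0]
opening: 0.0347
```

>>> apply_moves(increments=[[0.013,-0.0152,0,0,0,0],[0,0,0,0,0,0],[0,0,0,0,0,0],[0,0,0,0,0,0]])

```text
time_s: 55.05
tcp_pos: [0.6579, -0.0179, 0.2348]
ee_rot: [-2.32, -2.117, -0.0]
contact_force: [0.3, -0.7, -0.3]
opening: 0.0353
```

>>> apply_moves(increments=[[0,0.0006,-0.006,0,0,0],[0,0,-0.006,0,0,0],[0,0,-0.005,0,0,0],[0,0,-0.005,0,0,0],[0,0,0,0,0,0]])

```text
time_s: 55.55
tcp_pos: [0.658, -0.0188, 0.2115]
ee_rot: [-2.321, -2.115, 0.002]
contact_force: [0.1, -0.1, -1.3]
opening: 0.0353
```

>>> apply_moves(increments=[[0,0,-0.007,0,0,0],[0,0,-0.007,0,0,0],[0,0,-0.006,0,0,0],[0,0,-0.003,0,0,0],[0,0,0,0,0,0]])

```text
time_s: 56.05
tcp_pos: [0.6582, -0.0184, 0.1888]
ee_rot: [-2.321, -2.116, 0.001]
contact_force: [-0.0, 2.6, -2.0]
opening: 0.0351
```

>>> apply_moves(increments=[[0,0,-0.0015,0,0,0],[0,0,0,0,0,0],[0,0,0,0,0,0]])

```text
time_s: 56.35
tcp_pos: [0.6585, -0.0187, 0.1882]
ee_rot: [-2.322, -2.116, -0.0]
contact_force: [-0.5, 2.5, -0.6]
opening: 0.0347
```

>>> apply_moves(increments=[[-0.0005,0.0013,0,0,0,0],[0,0,-0.0015,0,0,0],[0,0,0,0,0,0]])

```text
time_s: 56.65
tcp_pos: [0.6581, -0.0178, 0.1865]
ee_rot: [2.322, 2.115, -0.0]
contact_force: [0.3, 1.2, -0.3]
opening: 0.035
```

>>> apply_moves(increments=[[0,0,0,0,0,0],[0,0,0,0,0,0],[0,0,0,0,0,0],[0,0,0,0,0,0]], fingers=0.3)

```text
time_s: 57.05
tcp_pos: [0.658, -0.0177, 0.1866]
ee_rot: [2.322, 2.116, -0.0]
contact_force: [0.9, -0.0, 0.4]
opening: 0.0555
```

>>> apply_moves(increments=[[0,0,0.02,0,0,0],[0,0,0.04,0,0,0],[0,0,0.04,0,0,0],[-0.03,0.03,0,0,0,0],[-0.04,0.04,0,0,0,0]])

```text
time_s: 57.55
tcp_pos: [0.5934, 0.047, 0.2876]
ee_rot: [2.325, 2.11, 0.004]
contact_force: [0.2, 2.1, -0.8]
opening: 0.0556
```

>>> apply_moves(increments=[[-0.04,0.04,0,0,0,0],[-0.04,0.04,0,0,0,0],[-0.02,0.04,0,0,0,0],[0,0,0,0,0,0],[0,0,0,0,0,0]])

```text
time_s: 58.05
tcp_pos: [0.5016, 0.1594, 0.2871]
ee_rot: [2.319, 2.119, 0.001]
contact_force: [-0.1, -0.1, 0.1]
opening: 0.0557
```

Run:
```python
from h import *
s=snap('side','side12');t=snap('top','top12'); st=read_state(); print(st['time_s'],st['tcp_pos'])
for c in('side','top'):
  for n in('collar1','cutter','cap'):
    for d in vision.search_frame(c,n)[:6]:
        W=world(c,d['point']); print(c,n,round(d['p'],2),W.round(3),proj(c,W).round(0))
print([proj('side',[.6577,-.0172,z]).round(1) for z in(.155,.167,.191,.219)])
g=lambda im,u,v,w,h,W:cv2.resize(im[v:v+h,u:u+w,::-1],(W,560),interpolation=cv2.INTER_CUBIC)
cv2.imwrite('pics/z14.png',np.hstack([g(s,215,135,56,80,392),g(s,220,110,160,220,407)]))
```

```text
58.15 [0.50262827 0.15739984 0.28659531]
side collar1 0.61 [0.536 0.138 0.007] [250. 282.]
side collar1 0.55 [ 0.647 -0.008  0.189] [249. 166.]
side collar1 0.45 [ 0.646 -0.004  0.171] [248. 174.]
side collar1 0.42 [ 0.646 -0.005  0.18 ] [248. 170.]
side cutter 0.74 [0.423 0.002 0.006] [330. 269.]
side cutter 0.49 [ 0.64  -0.004  0.166] [250. 177.]
side cutter 0.38 [ 0.693 -0.195  0.01 ] [281. 198.]
side cap 0.79 [ 0.535 -0.353  0.035] [358. 183.]
side cap 0.15 [ 0.64  -0.004  0.177] [250. 173.]
top collar1 0.62 [ 0.649 -0.025  0.195] [295. 171.]
top cutter 0.67 [ 0.646 -0.014  0.163] [291. 175.]
top cutter 0.47 [ 0.422 -0.001  0.009] [284. 265.]
top cutter 0.32 [0.713 0.152 0.012] [234. 167.]
top cap 0.57 [ 0.533 -0.366  0.037] [412. 227.]
[array([248.3, 177.4]), array([248. , 172.7]), array([247.5, 163.1]), array([246.8, 151.6])]
```

View pics/z14.png

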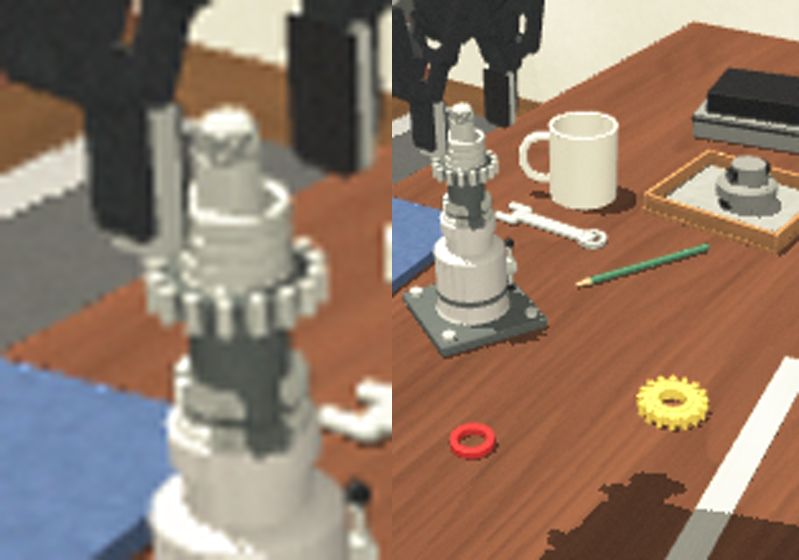

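All three collars, the cutter and the arbor sit where predicted. The top collar face is at row 163.6, predicted 163.1. The cap is in the tray, no steel collar is left on the desk, and the gripper is clear, so I'm handing in.

```bash
python3 -c "
from h import *
print(read_state()['contact_force']); print(ctrl.hand_in())"
```

```text
[-0.28944478  0.61312627 -0.21789694]
the job is handed in; nothing more can be done
None
```

The stub arbor is made up in the stand and I handed the job in at about 58 s of the 210 s. `hand_in()` gives no verdict, so the checks below are mine.

- **Cap:** unclipped by pinching both buttons and set down in the tray, about 15 mm from its centre.
- **Arbor:** seated in the spindle with its slots over the dogs. While feeling for its axis I lifted it slightly once, and it dropped straight back. A picture taken afterwards matched the seated position to within about 1 pixel (roughly 2 mm).
- **Cutter and collars:** the steel cutter went on the pilot first, down against the shoulder. All three collars found on the desk went on top. The top collar's face was within about 1 pixel of its computed height.
- **Left alone:** the red ring and the yellow cutter were not touched, and the last picture still shows them in place. I did not re-measure the holder, nut, wrench, mug and pen cup.

The last checks disagreed in two small ways:
- The last collar rubbed the pilot sideways with about 2.5 N, so I shifted it about 1 mm and it went down.
- The networks' points for the stacked parts were about 1 cm off the axis. I put this down to them marking the visible surface, since the picture showed the stack concentric.

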